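Fetch the steel doming die from behind the rivet pots

ROBOT

A 6-joint arm with a two-finger parallel gripper is mounted at the origin on the work surface. World frame = base frame: x ahead of the robot, y to its left, z up, the work surface at z = 0. Lengths are in mm, angles in rad, forces in N, time in s.
With the tool pointing down it reaches from about 400 to 925 mm from the base axis. Payload 12.5 kg.
Tool frame: the origin (TCP) lies midway between the tips of the shut fingers; the grasp point (between the pads) lies 19 mm behind it; z points along the fingers, y is the line along which they close (so a half turn about z gives the same grasp; the last joint's range is limited). The gripper opens to 95 mm and grips with 3 to 60 N. Pads are 20 mm wide; open, the fingers measure 119 mm over their backs; the gripper's body (75 mm by 180 mm) begins 59 mm behind the grasp point.
Start: joints at [-1.235, 0.491, 1.559, -0, 1.092, -0.106], TCP at [267.254, -564.998, 214.661] pointing down, gripper open.
Joint ranges: [-3.1, 3.1], [-0.84, 2.19], [0.05, 2.79], [-1.13, 4.28], [0.06, 2.93], [-2.69, 2.69]. Speed limits (rad/s): [2.22, 2.22, 2.79, 3.14, 3.14, 3.14].

INTERFACE

Orientations are given as [roll, pitch, yaw] about the fixed x, y, z axes, in that order (R = Rz(yaw) Ry(pitch) Rx(roll)).
In Python, from cell import * gives the robot as it stands. The module is installed in compiled form; this text tells all that it offers.
- The arm moves only by the tool arm_command, never from a script. Its arguments are lists of equal length, an entry for each row: "delta_pos": the shift along the world's x, y, z in units of 250 mm (1.0 is 250 mm), a list of three; "delta_rot": the turn, a rotation vector about the world's x, y, z in units of 90 degrees (1.0 is 90 degrees), a list of three; "claw": the closure, from 0 (fully open) to 1 (shut). In form: {"delta_pos": [[tx, ty, tz], ...], "delta_rot": [[wx, wy, wz], ...], "claw": [claw, ...]}. A call has exactly 5 rows; each row is the pose to reach, as a shift and turn from the pose commanded when the call began; what a row does not reach only later rows make up. A row lasts 1/12 s, in which the tool goes at most 41.7 mm and 7.16 degrees, less where a joint would pass 70% of its speed; a pose out of reach is approached as far as the arm can. A call with a number of a shift or a turn outside -1 to 1 is refused whole. A call with a gripper value outside its range is refused whole. The fingers move at their own pace and stop on an object; the grip force is fixed at half the most. Time passes only in rows, so rows that repeat a pose let the fingers close, or fill a call up. It gives the time, the measured TCP pose, the force, the opening and the grip force at its end, in the units of the state.
- state(): the state, without advancing time (a new reading comes with each control period).
- read_camera(name): name is "scene" or "side" or "wrist"; returns the picture (384x512x3 uint8, red, green, blue); there is no depth.
- calibration(name): a dict with "camera_matrix" (3x3 intrinsics, pixels), "T" (4x4, takes a point from camera to world coordinates). Camera axes: x right, y down, z forward; pixel columns grow to the right and rows downward; lengths in mm; the calibration is good to about 2 mm. The wrist camera is an equidistant fisheye: a pixel r from the principal point sees the ray r / f radians off the axis. A picture is of the moment at which its call begins: read the wrist's pose just before it. calibration takes no time and is no camera call; for the wrist camera it gives the pose at the moment of the call.
- job_done(): hands the job in; it is judged then, once.
The state is a dict: "t": time; "joints": joint angles; "qvel": joint speeds; "tau": joint torques, N m; "eef_pos": TCP position; "tcp_rot": TCP orientation; "ft_force": force on the tool from outside, world axes, zero at the start; "moment": the same for the moment, N m; "opening": opening from 0.0 (shut) to 1.0 (fully open); "grip_force": force on a finger pad.
Only numpy, scipy, OpenCV 4.12 (cv2) and the standard library are available. Lean on these libraries where they do the work, as an engineer would, in place of code of your own. Each camera call takes 0.05 s, during which the arm holds its last target. There are 200 camera calls.

TASK

The steel die is boxed in behind the three rivet pots: first move all three pots from the tray to stand upright on the black side mat, then fetch the steel die and set it down inside the green ring seat, and only when it sits there put the pots back upright, each in the middle of the pad of its own colour. Do not tip any pot over, and leave the brass die standing where it is.

Things in the scene. Friction and masses are not known exactly. Their poses are not given: they have to be found in the camera images.
- pot_red: upright lidded metal rivet pot with a red lid and red knob: body 56 mm diameter, lid 58 mm diameter with its top at 80 mm, on it a straight round knob 24 mm diameter and 28 mm high (total height 108 mm), lid fixed on; about 0.25 kg. Take it by the knob. Origin: centre of its underside, z up its axis. It starts standing on the pad of its colour; neighbours' centres are 80 mm apart
- pot_yellow: upright lidded metal rivet pot with a yellow lid and yellow knob: body 56 mm diameter, lid 58 mm diameter with its top at 80 mm, on it a straight round knob 24 mm diameter and 28 mm high (total height 108 mm), lid fixed on; about 0.25 kg. Take it by the knob. Origin: centre of its underside, z up its axis. It starts standing on the pad of its colour; neighbours' centres are 80 mm apart
- pot_blue: upright lidded metal rivet pot with a blue lid and blue knob: body 56 mm diameter, lid 58 mm diameter with its top at 80 mm, on it a straight round knob 24 mm diameter and 28 mm high (total height 108 mm), lid fixed on; about 0.25 kg. Take it by the knob. Origin: centre of its underside, z up its axis. It starts standing on the pad of its colour; neighbours' centres are 80 mm apart
- pad_red: flat square red pad, 72 x 72 x 3 mm, home of the red pot; one of three in a row, 80 mm apart, on a fixed plywood tray 12 mm thick (pad's top 15 mm above the bench). Fixed. Origin: centre of its underside, 12 mm above the bench; y axis along the row, x axis to the tray's back, where 107 mm off stands a rail, its top 22 mm above the bench
- pad_yellow: flat square yellow pad, 72 x 72 x 3 mm, home of the yellow pot; one of three in a row, 80 mm apart, on a fixed plywood tray 12 mm thick (pad's top 15 mm above the bench). Fixed. Origin: centre of its underside, 12 mm above the bench; y axis along the row, x axis to the tray's back, where 107 mm off stands a rail, its top 22 mm above the bench
- pad_blue: flat square blue pad, 72 x 72 x 3 mm, home of the blue pot; one of three in a row, 80 mm apart, on a fixed plywood tray 12 mm thick (pad's top 15 mm above the bench). Fixed. Origin: centre of its underside, 12 mm above the bench; y axis along the row, x axis to the tray's back, where 107 mm off stands a rail, its top 22 mm above the bench
- die_steel: doming die: upright round grey steel block with a dished top, 46 mm diameter, 38 mm high, 0.5 kg, standing on the plywood tray (12 mm above the bench) behind the pots, 62 mm from the pad row's line along the pads' x; the brass die stands 100 mm from it along the pads' y. Origin: centre of its underside. This is the die to fetch
- die_brass: doming die: upright round yellow brass block with a dished top, 46 mm diameter, 38 mm high, 0.5 kg, standing on the plywood tray (12 mm above the bench) behind the pots, 62 mm from the pad row's line along the pads' x; the steel die stands 100 mm from it along the pads' y. Origin: centre of its underside. Stays where it is
- mat: black rubber mat, 140 (its x) x 300 (its y) mm, 4 mm thick, flat on the bench, fixed: the side area for the pots. Origin: centre of its underside
- seat: green round die seat, a shallow ring-shaped cup fixed on the bench: outer diameter 90 mm, inner diameter 70 mm, floor 6 mm above the bench, rim 14 mm above the bench. Origin: centre of its underside, on the bench
Not all that is in view belongs to the job. What is shaped like the pot_yellow but purple or turquoise is not meant. What is shaped like the die_steel but orange is not meant.

How it is judged (in metres and radians):
On the way, in this order (a step that is already met when the one before it is completed fails the run):
1. all three pots stand released on the side mat, the steel die still in its place (x of pot_red in the frame of mat between -0.062 and 0.062 m and y of pot_red in the frame of mat between -0.142 and 0.142 m and z of pot_red in the frame of mat between 0 and 0.008 m and angle between each of pot_red, pot_yellow, pot_blue's own z axis and vertical below 0.1 rad and contact force between each of pot_red, pot_yellow, pot_blue and the fingers below 0.1 N and linear speed of each of pot_red, pot_yellow, pot_blue below 0.02 m/s and angular speed of each of pot_red, pot_yellow, pot_blue below 0.3 rad/s and x of pot_yellow in the frame of mat between -0.062 and 0.062 m and y of pot_yellow in the frame of mat between -0.142 and 0.142 m and z of pot_yellow in the frame of mat between 0 and 0.008 m and x of pot_blue in the frame of mat between -0.062 and 0.062 m and y of pot_blue in the frame of mat between -0.142 and 0.142 m and z of pot_blue in the frame of mat between 0 and 0.008 m and distance of die_steel from where it was at the start of the episode below 0.02 m), for 0.2 s.
2. the steel die rests released in the green seat, the pots still on the mat (horizontal distance between die_steel and seat below 0.014 m and z of die_steel in the frame of seat between 0.003 and 0.009 m and angle between die_steel's own z axis and vertical below 0.08 rad and contact force between each of die_steel, pot_red, pot_yellow, pot_blue and the fingers below 0.1 N and linear speed of each of die_steel, pot_red, pot_yellow, pot_blue below 0.02 m/s and angular speed of each of die_steel, pot_red, pot_yellow, pot_blue below 0.3 rad/s and x of pot_red in the frame of mat between -0.062 and 0.062 m and y of pot_red in the frame of mat between -0.142 and 0.142 m and z of pot_red in the frame of mat between 0 and 0.008 m and angle between each of pot_red, pot_yellow, pot_blue's own z axis and vertical below 0.1 rad and x of pot_yellow in the frame of mat between -0.062 and 0.062 m and y of pot_yellow in the frame of mat between -0.142 and 0.142 m and z of pot_yellow in the frame of mat between 0 and 0.008 m and x of pot_blue in the frame of mat between -0.062 and 0.062 m and y of pot_blue in the frame of mat between -0.142 and 0.142 m and z of pot_blue in the frame of mat between 0 and 0.008 m), for 0.2 s.
At the end, for the whole second after the job is handed in: The steel die stands flat on the floor of the green seat, inside its ring (centre within 14 mm); each pot stands upright and at rest on the pad of its own colour, centred within 12 mm; the brass die stands within 20 mm of where it began; all is released (horizontal distance between die_steel and seat below 0.014 m and z of die_steel in the frame of seat between 0.003 and 0.009 m and angle between die_steel's own z axis and vertical below 0.08 rad and contact force between die_steel and the fingers below 0.1 N and linear speed of each of die_steel, pot_red, pot_yellow, pot_blue, die_brass below 0.02 m/s and angular speed of each of die_steel, pot_red, pot_yellow, pot_blue, die_brass below 0.3 rad/s and horizontal distance between pot_red and pad_red below 0.012 m and z of pot_red in the frame of pad_red between 0 and 0.006 m and angle between each of pot_red, pot_yellow, pot_blue, die_brass's own z axis and vertical below 0.1 rad and horizontal distance between pot_yellow and pad_yellow below 0.012 m and z of pot_yellow in the frame of pad_yellow between 0 and 0.006 m and horizontal distance between pot_blue and pad_blue below 0.012 m and z of pot_blue in the frame of pad_blue between 0 and 0.006 m and distance of die_brass from where it was at the start of the episode below 0.02 m); the robot touches nothing.
It fails at once if the red pot is tipped over (more than 0.7 rad) (angle between pot_red's own z axis and vertical above 0.7 rad).
It fails at once if the yellow pot is tipped over (more than 0.7 rad) (angle between pot_yellow's own z axis and vertical above 0.7 rad).
It fails at once if the blue pot is tipped over (more than 0.7 rad) (angle between pot_blue's own z axis and vertical above 0.7 rad).
It fails at once if the brass die is moved (more than 20 mm) from its place (distance of die_brass from where it was at the start of the episode above 0.02 m).
It also fails if it takes over 144 s, if anything falls off the work surface, if the arm or the gripper's body presses on something with over 40 N, if the wrist force passes 120 N, or if a joint passes its speed limit or range.

## Working session

There is one attempt and no reset: what is moved stays moved. The work goes in short steps, Python scripts to look and compute and a tool call to move; the robot and the scene stay as the last step left them, time stands still between calls to the robot, and variables do not carry over. Pictures are saved under pics/ and viewed, at most 14 in all, crops included, and the job is handed in when it is done.

Besides the shell and the picture viewer there is one more tool, called after ">>>" by a JSON object that holds its "fn" and its "kwargs", one argument or row to a line. arm_command: Moves the arm, as the interface text tells. Shifts and turns lie within -1 to 1; 1 stands for 250 mm of shift or 90 degrees of turn. Its arguments: {"type":"object","properties":{"delta_pos":{"type":"array"},"delta_rot":{"type":"array"},"claw":{"type":"array"}},"required":["delta_pos","delta_rot","claw"]}

```bash
mkdir -p pics
python3 - <<'E'
from cell import *
import cv2,numpy as np
print(state())
for n in ["scene","side","wrist"]:
    c=calibration(n);print(n,np.round(c["camera_matrix"],1).tolist(),np.round(c["T"],3).tolist())
    cv2.imwrite(f"pics/{n}0.png",read_camera(n)[:,:,::-1])
E
```

```text
{'t': 0.0, 'joints': array([-1.23461166e+00,  4.91556561e-01,  1.55945832e+00, -2.09502385e-05,
        1.09168854e+00, -1.05622361e-01]), 'qvel': array([-5.49772715e-04, -8.00401888e-05,  1.99481411e-04, -1.40867750e-03,
       -5.38221843e-04,  3.98938677e-04]), 'tau': array([-1.15585855e-03, -6.12645578e+01, -2.58190405e+01,  6.91840751e-02,
        4.81327402e-02, -1.26604650e-04]), 'eef_pos': array([ 267.15527745, -564.75277212,  214.06055598]), 'tcp_rot': array([-3.14048612e+00, -9.86267919e-05,  4.41816644e-01]), 'ft_force': array([ 0.41523614, -0.05204778,  0.22189652]), 'moment': array([-0.00069873,  0.01528148, -0.03013838]), 'grip_force': 0.0, 'opening': 1.0055290516596045}
scene [[397.4, 0.0, 252.4], [0.0, 397.4, 186.3], [0.0, 0.0, 1.0]] [[-0.653, 0.495, -0.573, 1038.013], [0.757, 0.412, -0.507, 510.497], [-0.016, -0.765, -0.644, 641.456], [0.0, 0.0, 0.0, 1.0]]
side [[362.5, 0.0, 258.4], [0.0, 362.5, 189.8], [0.0, 0.0, 1.0]] [[-0.951, -0.185, 0.247, 299.006], [-0.309, 0.602, -0.737, 668.82], [-0.012, -0.777, -0.63, 566.467], [0.0, 0.0, 0.0, 1.0]]
wrist [[297.3, 0.0, 251.3], [0.0, 297.3, 190.5], [0.0, 0.0, 1.0]] [[0.428, -0.878, -0.214, 327.222], [-0.904, -0.416, -0.1, -537.65], [-0.001, 0.236, -0.972, 384.157], [0.0, 0.0, 0.0, 1.0]]
```

View pics/scene0.png

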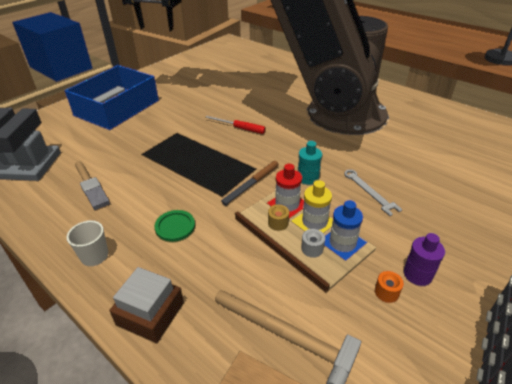

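View pics/side0.png

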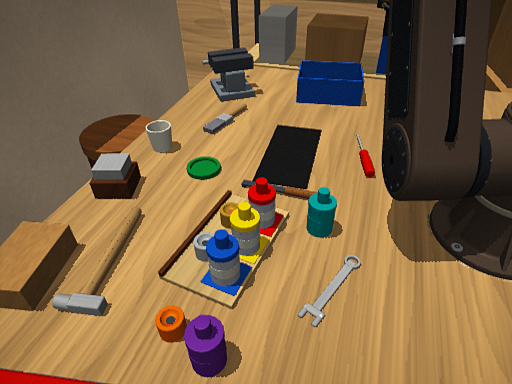

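View pics/wrist0.png

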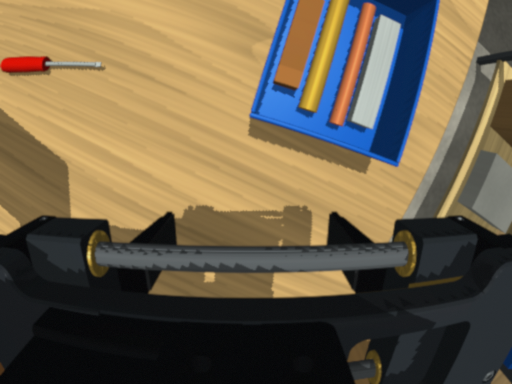

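The views show the pots on the tray: knob tops red (289,169), yellow (319,185) and blue (349,206) in scene. The brass die is at (278,212), the steel die at (313,238), the seat at (175,225), and the mat around (200,163). In the side view, the steel die is at (205,243).

```bash
cat > h.py <<'E'
from cell import *
import cv2,numpy as np
def ray(name,uv,z,cal=None):
    c=cal or calibration(name);K=np.array(c["camera_matrix"]);T=np.array(c["T"])
    uv=np.atleast_2d(np.asarray(uv,float)); x=(uv-K[:2,2])/K[0,0]
    if name=="wrist":
        r=np.linalg.norm(x,axis=1,keepdims=True)+1e-9; d=np.hstack([x/r*np.sin(r),np.cos(r)])
    else: d=np.hstack([x,np.ones((len(x),1))])
    d=d@T[:3,:3].T; o=T[:3,3]
    return o+d*((z-o[2])/d[:,2:3])
def hsv(im): return cv2.cvtColor(im,cv2.COLOR_RGB2HSV)
R={"red":[(0,8),(172,180)],"yellow":[(24,32)],"blue":[(105,120)],"green":[(50,80)]}
def mask(im,col,s=150,v=60):
    h=hsv(im);m=np.zeros(h.shape[:2],np.uint8)
    for a,b in R[col]: m|=cv2.inRange(h,(a,s,v),(b,255,255))
    return m
def comps(m,amin=40):
    n,l,st,ce=cv2.connectedComponentsWithStats(m)
    return [(st[i],ce[i],l==i) for i in range(1,n) if st[i][4]>=amin]
E
python3 - <<'E'
from h import *
for n in ["scene","side"]:
    im=read_camera(n);C=np.array(calibration(n)["T"])[:3,3]
    box=dict(scene=(260,150,380,290),side=(160,165,295,300))[n]
    for col in ["red","yellow","blue"]:
        m=mask(im,col,120); w=np.zeros_like(m);x0,y0,x1,y1=box;w[y0:y1,x0:x1]=m[y0:y1,x0:x1]
        s,c,l=max(comps(w),key=lambda q:(q[0][4]>60)*1000-q[0][1])
        ys,xs=np.nonzero(l);t=ys.min();u=xs[ys<=t+1].mean()
        p=ray(n,(u,t-.3),123)[0];d=C[:2]-p[:2];d/=np.linalg.norm(d)
        print(n,col,s,(u,t),(p[:2]+12*d).round(1))
    g=max(comps(mask(im,"green",120,40)),key=lambda q:q[0][4])
    ct=max(cv2.findContours(g[2].astype(np.uint8),0,2)[0],key=len)[:,0]
    W=ray(n,ct,11)[:,:2].astype(np.float32);print("seat",cv2.minEnclosingCircle(W),cv2.minAreaRect(W))
    k=cv2.inRange(im,(0,0,0),(38,38,38));bx=dict(scene=(130,120,265,205),side=(245,115,330,195))[n]
    w=np.zeros_like(k);x0,y0,x1,y1=bx;w[y0:y1,x0:x1]=k[y0:y1,x0:x1]
    g=max(comps(w),key=lambda q:q[0][4]);ct=max(cv2.findContours(g[2].astype(np.uint8),0,2)[0],key=len)[:,0]
    print("mat",g[0],cv2.minAreaRect(ray(n,ct,4)[:,:2].astype(np.float32)))
for n,s,b in [("scene",(313,236),(278,210)),("side",(204,240),(230,209))]:
    print(n,"die tops",ray(n,[s,b],50)[:,:2].round(1))
big=[cv2.resize(read_camera("scene")[150:290,225:385],None,fx=5,fy=4.2,interpolation=2)]
cv2.imwrite("pics/crop.png",big[0][:,:,::-1])
E
```

```text
scene red [276 163  26  26 495] (np.float64(288.5), np.int64(163)) [476. 117.]
scene yellow [305 180  27  27 500] (np.float64(317.3636363636364), np.int64(180)) [485.7 196.9]
scene blue [334 201  28  28 589] (np.float64(349.2), np.int64(201)) [500.9 278.7]
seat ((686.8282470703125, -32.497825622558594), 47.447654724121094) ((687.7518310546875, -33.32648468017578), (93.88104248046875, 85.58765411376953), 65.77303314208984)
mat [ 144  134  110   61 3065] ((486.533203125, -176.69979858398438), (129.78012084960938, 290.20745849609375), 3.2018253803253174)
side red [248 177  28  28 582] (np.float64(261.0), np.int64(177)) [477.3 119.5]
side yellow [230 202  30  30 626] (np.float64(243.7058823529412), np.int64(202)) [483.9 202.8]
side blue [206 230  33  33 812] (np.float64(221.21052631578948), np.int64(230)) [495.  282.7]
seat ((685.9666748046875, -28.231122970581055), 51.68051528930664) ((686.4481201171875, -27.144752502441406), (85.51819610595703, 101.69063568115234), 22.804244995117188)
mat [ 253  126   68   63 2838] ((486.6974792480469, -171.85987854003906), (137.37338256835938, 296.1097106933594), 3.46256160736084)
scene die tops [[551.3 239. ]
 [536.6 138.6]]
side die tops [[554.7 242.5]
 [539.4 144. ]]
```

View pics/crop.png

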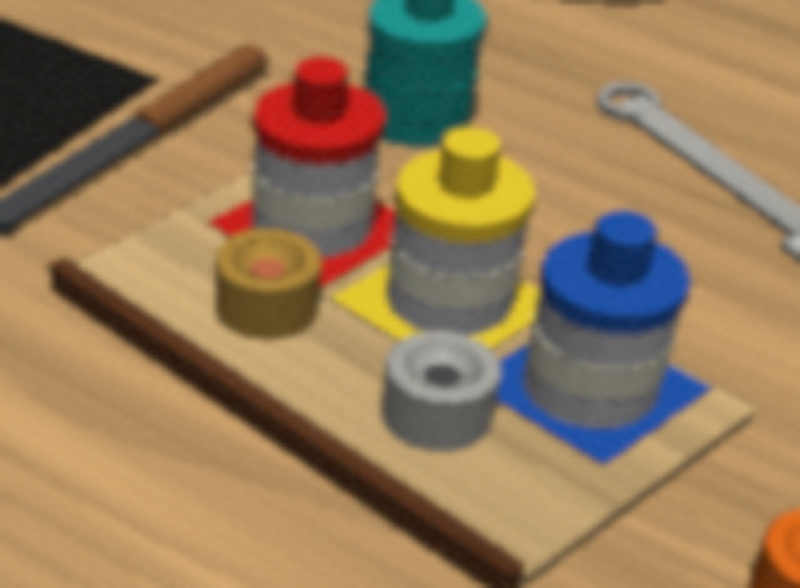

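The crop confirms the layout, with the grey steel die in front between yellow and blue. I'll move over the row for a wrist view.

>>> {"fn": "arm_command", "kwargs": {
  "delta_pos": [
    [0.08,0.11,0.05],
    [0.16,0.22,0.1],
    [0.24,0.34,0.16],
    [0.32,0.45,0.21],
    [0.4,0.56,0.26]
  ],
  "delta_rot": [
    [0,0,0.06],
    [0,0,0.12],
    [0,0,0.18],
    [0,0,0.24],
    [0,0,0.3]
  ],
  "claw": [0,0,0,0,0]
}}

```text
t: 0.72
eef_pos: [367.9, -423.6, 280.4]
tcp_rot: [3.141, 0.0, 0.917]
ft_force: [1.9, -0.7, 0.7]
opening: 0.999
grip_force: 0.0
```

>>> {"fn": "arm_command", "kwargs": {
  "delta_pos": [
    [0.09,0.13,0],
    [0.18,0.26,0],
    [0.27,0.4,0],
    [0.36,0.53,0],
    [0.45,0.66,0]
  ],
  "delta_rot": [
    [0,0,0.065],
    [0,0,0.13],
    [0,0,0.195],
    [0,0,0.26],
    [0,0,0.324]
  ],
  "claw": [0,0,0,0,0]
}}

```text
t: 1.13
eef_pos: [480.5, -258.1, 279.9]
tcp_rot: [3.141, 0.0, 1.427]
ft_force: [0.6, -0.9, -0.1]
opening: 1.003
grip_force: 0.0
```

>>> {"fn": "arm_command", "kwargs": {
  "delta_pos": [
    [0,0.14,0],
    [0,0.28,0],
    [0,0.42,0],
    [0,0.56,0],
    [0,0.7,0]
  ],
  "delta_rot": [
    [0,0,0],
    [0,0,0],
    [0,0,0],
    [0,0,0],
    [0,0,0]
  ],
  "claw": [0,0,0,0,0]
}}

```text
t: 1.55
eef_pos: [479.4, -83.3, 279.7]
tcp_rot: [3.141, 0.0, 1.422]
ft_force: [0.2, 0.7, 0.1]
opening: 1.003
grip_force: 0.0
```

>>> {"fn": "arm_command", "kwargs": {
  "delta_pos": [
    [0,0.15,0],
    [0,0.3,0],
    [0,0.45,0],
    [0,0.66,0],
    [0,0.66,0]
  ],
  "delta_rot": [
    [0,0,0],
    [0,0,0],
    [0,0,0],
    [0,0,0],
    [0,0,0]
  ],
  "claw": [0.45,0.45,0.45,0.45,0.45]
}}

```text
t: 1.97
eef_pos: [479.2, 84.1, 279.9]
tcp_rot: [3.141, -0.001, 1.425]
ft_force: [0.5, -0.6, -0.5]
opening: 0.71
grip_force: 0.0
```

Run:
```python
from h import *
s=state();print(s['t'],s['eef_pos'],s['tcp_rot'],s['opening'],s['joints'].round(2))
im=read_camera("wrist");cv2.imwrite("pics/w1.png",im[:,:,::-1])
```

```text
1.9667 [479.18506173  84.11588858 279.85743453] [ 3.14129391e+00 -9.55820887e-04  1.42456782e+00] 0.7101674745424938 [0.04 0.22 1.8  0.   1.12 0.18]
```

View pics/w1.png

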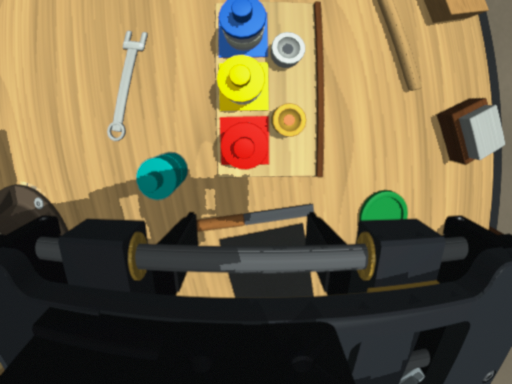

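The wrist view shows the knobs at red (243,147), yellow (240,75) and blue (242,8). Steel is at (288,48), brass at (289,120), turquoise at (157,177), and the rail along column 320.

Run:
```python
from h import *
cal=calibration("wrist")
f=lambda p,z:ray("wrist",p,z,cal)[:,:2].round(1).tolist()
print("knobs",f([(243,147),(240,75),(242,8)],123))
print("dies s,b",f([(288,47.5),(289,119)],50))
print("turq",f([(155,178)],108))
im=read_camera("wrist")
# pads: visible mask edges at z=15
print("pads red corners",f([(220,177),(269,165),(269,117)],15), "yellow",f([(268,110),(268,62)],15),"blue",f([(267,56)],15))
print("rail top edge",f([(318,5),(321,172)],22),"tray corner",f([(218,178),(317,177)],12))
g=cv2.cvtColor(im,cv2.COLOR_RGB2GRAY);x0,x1=210,310
c=cv2.resize(im[0:180,x0:x1+20],None,fx=5,fy=3.3*1,interpolation=2)
c=cv2.resize(im[0:180,205:325],None,fx=3.3,fy=3.3,interpolation=2)
cv2.imwrite("pics/w1c.png",c[:,:,::-1])
```

```text
knobs [[475.9, 119.5], [484.3, 198.8], [497.7, 277.1]]
dies s,b [[552.4, 239.9], [539.4, 142.1]]
turq [[363.8, 98.2]]
pads red corners [[430.7, 70.8], [505.6, 78.1], [515.3, 148.3]] yellow [[515.3, 158.6], [525.6, 229.2]] blue [[525.5, 238.5]]
rail top edge [[612.8, 310.5], [581.0, 58.2]] tray corner [[427.1, 69.2], [576.1, 49.3]]
```

View pics/w1c.png

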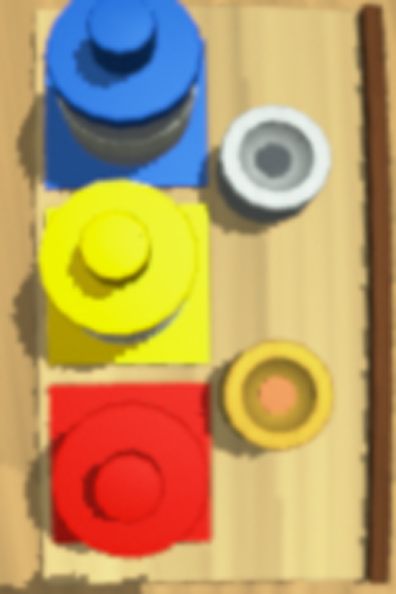

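>>> {"fn": "arm_command", "kwargs": {
  "delta_pos": [
    [-0.013,0.142,-0.05],
    [-0.013,0.142,-0.2],
    [-0.013,0.142,-0.35],
    [-0.013,0.142,-0.5],
    [-0.013,0.142,-0.58]
  ],
  "delta_rot": [
    [0,0,0.01],
    [0,0,0.01],
    [0,0,0.01],
    [0,0,0.01],
    [0,0,0.01]
  ],
  "claw": [0.45,0.45,0.45,0.45,0.45]
}}

```text
t: 2.48
eef_pos: [475.3, 114.1, 131.5]
tcp_rot: [-3.138, 0.001, 1.437]
ft_force: [1.0, 0.2, 0.1]
opening: 0.554
grip_force: 0.0
```

>>> {"fn": "arm_command", "kwargs": {
  "delta_pos": [
    [0,0,-0.04],
    [0,0,-0.08],
    [0,0,-0.12],
    [0,0,-0.144],
    [0,0,-0.144]
  ],
  "delta_rot": [
    [0,0,0],
    [0,0,0],
    [0,0,0],
    [0,0,0],
    [0,0,0]
  ],
  "claw": [0.45,0.45,0.45,0.45,0.45]
}}

```text
t: 2.9
eef_pos: [476.3, 114.4, 97.7]
tcp_rot: [-3.14, 0.001, 1.436]
ft_force: [0.8, 0.6, 0.3]
opening: 0.55
grip_force: 0.0
```

>>> {"fn": "arm_command", "kwargs": {
  "delta_pos": [
    [0,0.02,0.005],
    [0,0.02,0.005],
    [0,0.02,0.005],
    [0,0.02,0.005],
    [0,0.02,0.005]
  ],
  "delta_rot": [
    [0,0,0],
    [0,0,0],
    [0,0,0],
    [0,0,0],
    [0,0,0]
  ],
  "claw": [0.45,0.45,0.9,1,1]
}}

```text
t: 3.32
eef_pos: [476.6, 120.5, 100.3]
tcp_rot: [3.141, -0.0, 1.438]
ft_force: [0.1, -0.2, -0.3]
opening: 0.395
grip_force: 0.0
```

>>> {"fn": "arm_command", "kwargs": {
  "delta_pos": [
    [0,0,0],
    [0,0,0],
    [0,0,0],
    [0,0,0],
    [0,0,0]
  ],
  "delta_rot": [
    [0,0,0],
    [0,0,0],
    [0,0,0],
    [0,0,0],
    [0,0,0]
  ],
  "claw": [1,1,1,1,1]
}}

```text
t: 3.73
eef_pos: [476.5, 120.5, 100.0]
tcp_rot: [3.141, -0.0, 1.438]
ft_force: [-0.8, -0.4, 1.7]
opening: 0.246
grip_force: 30.0
```

>>> {"fn": "arm_command", "kwargs": {
  "delta_pos": [
    [0,0,0.02],
    [0,0,0.06],
    [0,0,0.11],
    [0,0,0.16],
    [0,0,0.18]
  ],
  "delta_rot": [
    [0,0,0],
    [0,0,0],
    [0,0,0],
    [0,0,0],
    [0,0,0]
  ],
  "claw": [1,1,1,1,1]
}}

```text
t: 4.15
eef_pos: [476.9, 120.6, 146.3]
tcp_rot: [3.14, -0.0, 1.438]
ft_force: [-0.7, -0.1, -1.5]
opening: 0.249
grip_force: 30.0
```

>>> {"fn": "arm_command", "kwargs": {
  "delta_pos": [
    [0,-0.05,0],
    [0,-0.14,0],
    [0.01,-0.26,0],
    [0.015,-0.38,0],
    [0.02,-0.5,0]
  ],
  "delta_rot": [
    [0,0,0],
    [0,0,0],
    [0,0,0],
    [0,0,0],
    [0,0,0]
  ],
  "claw": [1,1,1,1,1]
}}

```text
t: 4.57
eef_pos: [481.3, -5.6, 144.8]
tcp_rot: [-3.141, 0.0, 1.438]
ft_force: [0.2, -0.1, -1.2]
opening: 0.243
grip_force: 30.0
```

>>> {"fn": "arm_command", "kwargs": {
  "delta_pos": [
    [0.005,-0.12,0],
    [0.01,-0.24,0],
    [0.015,-0.36,0],
    [0.02,-0.48,0],
    [0.025,-0.6,0]
  ],
  "delta_rot": [
    [0,0,0],
    [0,0,0],
    [0,0,0],
    [0,0,0],
    [0,0,0]
  ],
  "claw": [1,1,1,1,1]
}}

```text
t: 4.98
eef_pos: [487.4, -156.0, 144.7]
tcp_rot: [-3.141, -0.0, 1.438]
ft_force: [0.6, -0.3, -2.1]
opening: 0.244
grip_force: 30.0
```

>>> {"fn": "arm_command", "kwargs": {
  "delta_pos": [
    [0.005,-0.12,0],
    [0.01,-0.24,0],
    [0.015,-0.34,0],
    [0.016,-0.41,0],
    [0.016,-0.438,0]
  ],
  "delta_rot": [
    [0,0,0],
    [0,0,0],
    [0,0,0],
    [0,0,0],
    [0,0,0]
  ],
  "claw": [1,1,1,1,1]
}}

```text
t: 5.4
eef_pos: [491.6, -266.2, 144.5]
tcp_rot: [-3.142, 0.0, 1.436]
ft_force: [0.3, 0.1, -2.2]
opening: 0.245
grip_force: 30.0
```

>>> {"fn": "arm_command", "kwargs": {
  "delta_pos": [
    [0,0,-0.02],
    [0,0,-0.07],
    [0,0,-0.13],
    [0,0,-0.18],
    [0,0,-0.2]
  ],
  "delta_rot": [
    [0,0,0],
    [0,0,0],
    [0,0,0],
    [0,0,0],
    [0,0,0]
  ],
  "claw": [1,1,1,1,1]
}}

```text
t: 5.82
eef_pos: [491.0, -262.2, 93.1]
tcp_rot: [-3.139, -0.001, 1.439]
ft_force: [0.1, 0.0, -2.3]
opening: 0.246
grip_force: 30.0
```

>>> {"fn": "arm_command", "kwargs": {
  "delta_pos": [
    [0,0,-0.006],
    [0,0,-0.012],
    [0,0,-0.018],
    [0,0,-0.018],
    [0,0,-0.018]
  ],
  "delta_rot": [
    [0,0,0],
    [0,0,0],
    [0,0,0],
    [0,0,0],
    [0,0,0]
  ],
  "claw": [1,1,1,1,1]
}}

```text
t: 6.23
eef_pos: [491.9, -264.0, 90.8]
tcp_rot: [3.141, 0.0, 1.438]
ft_force: [-0.9, 0.5, -3.0]
opening: 0.247
grip_force: 30.0
```

>>> {"fn": "arm_command", "kwargs": {
  "delta_pos": [
    [0,0,0],
    [0,0,0],
    [0,0,0],
    [0,0,0],
    [0,0,0]
  ],
  "delta_rot": [
    [0,0,0],
    [0,0,0],
    [0,0,0],
    [0,0,0],
    [0,0,0]
  ],
  "claw": [0.6,0.45,0.45,0.45,0.45]
}}

```text
t: 6.65
eef_pos: [491.8, -264.1, 90.6]
tcp_rot: [3.141, 0.0, 1.438]
ft_force: [0.3, 0.5, -0.1]
opening: 0.524
grip_force: 0.0
```

>>> {"fn": "arm_command", "kwargs": {
  "delta_pos": [
    [0,0,0.02],
    [0,0,0.08],
    [0,0,0.17],
    [0,0,0.25],
    [0,0,0.27]
  ],
  "delta_rot": [
    [0,0,0],
    [0,0,0],
    [0,0,0],
    [0,0,0],
    [0,0,0]
  ],
  "claw": [0.45,0.45,0.45,0.45,0.45]
}}

```text
t: 7.07
eef_pos: [492.6, -264.6, 161.0]
tcp_rot: [3.138, 0.002, 1.438]
ft_force: [-0.1, -0.1, -0.3]
opening: 0.548
grip_force: 0.0
```

Run:
```python
from h import *
cv2.imwrite("pics/s2.png",read_camera("scene")[:,:,::-1]);s=state();print(s['eef_pos'],s['opening'])
```

```text
[ 492.52821076 -264.48266002  160.42421708] 0.5464972352540444
```

View pics/s2.png

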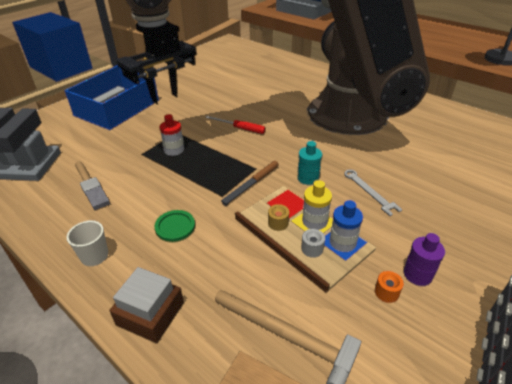

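The red pot stands upright on the mat at (172,137). Yellow is next.

>>> {"fn": "arm_command", "kwargs": {
  "delta_pos": [
    [0,0.05,0],
    [0,0.14,0],
    [0,0.26,0],
    [0,0.39,0],
    [-0.01,0.52,0]
  ],
  "delta_rot": [
    [0,0,0],
    [0,0,0],
    [0,0,0],
    [0,0,0],
    [0,0,0]
  ],
  "claw": [0.45,0.45,0.45,0.45,0.45]
}}

```text
t: 7.53
eef_pos: [488.4, -131.9, 156.5]
tcp_rot: [-3.14, -0.001, 1.437]
ft_force: [0.8, 0.1, 0.5]
opening: 0.552
grip_force: 0.0
```

>>> {"fn": "arm_command", "kwargs": {
  "delta_pos": [
    [0,0.14,0],
    [0,0.28,0],
    [0,0.42,0],
    [0,0.55,0],
    [-0.01,0.68,0]
  ],
  "delta_rot": [
    [0,0,0],
    [0,0,0],
    [0,0,0],
    [0,0,0],
    [0,0,0]
  ],
  "claw": [0.45,0.45,0.45,0.45,0.45]
}}

```text
t: 7.95
eef_pos: [485.6, 38.3, 156.7]
tcp_rot: [-3.14, 0.0, 1.438]
ft_force: [0.1, -0.7, 0.0]
opening: 0.552
grip_force: 0.0
```

>>> {"fn": "arm_command", "kwargs": {
  "delta_pos": [
    [0,0.14,0],
    [0,0.28,0],
    [0,0.42,0],
    [0,0.54,0],
    [-0.009,0.638,0]
  ],
  "delta_rot": [
    [0,0,0],
    [0,0,0],
    [0,0,0],
    [0,0,0],
    [0,0,0]
  ],
  "claw": [0.45,0.45,0.45,0.45,0.45]
}}

```text
t: 8.37
eef_pos: [483.2, 198.1, 156.6]
tcp_rot: [-3.14, 0.001, 1.439]
ft_force: [0.4, 0.1, 0.7]
opening: 0.553
grip_force: 0.0
```

>>> {"fn": "arm_command", "kwargs": {
  "delta_pos": [
    [0,0.014,0],
    [0,0.014,-0.03],
    [0,0.014,-0.06],
    [0,0.014,-0.09],
    [0,0.014,-0.1]
  ],
  "delta_rot": [
    [0,0,0],
    [0,0,0],
    [0,0,0],
    [0,0,0],
    [0,0,0]
  ],
  "claw": [0.45,0.45,0.45,0.45,0.45]
}}

```text
t: 8.78
eef_pos: [483.9, 197.8, 131.1]
tcp_rot: [-3.139, 0.001, 1.436]
ft_force: [0.1, -0.2, -0.7]
opening: 0.548
grip_force: 0.0
```

>>> {"fn": "arm_command", "kwargs": {
  "delta_pos": [
    [0.003,0.005,-0.04],
    [0.003,0.005,-0.08],
    [0.003,0.005,-0.11],
    [0.003,0.005,-0.124],
    [0.003,0.005,-0.124]
  ],
  "delta_rot": [
    [0,0,0],
    [0,0,0],
    [0,0,0],
    [0,0,0],
    [0,0,0]
  ],
  "claw": [0.45,0.45,0.45,0.45,0.45]
}}

```text
t: 9.2
eef_pos: [484.9, 200.0, 100.9]
tcp_rot: [-3.14, 0.001, 1.437]
ft_force: [0.5, -0.1, -0.1]
opening: 0.548
grip_force: 0.0
```

>>> {"fn": "arm_command", "kwargs": {
  "delta_pos": [
    [0,0,0],
    [0,0,0],
    [0,0,0],
    [0,0,0],
    [0,0,0]
  ],
  "delta_rot": [
    [0,0,0],
    [0,0,0],
    [0,0,0],
    [0,0,0],
    [0,0,0]
  ],
  "claw": [0.6,1,1,1,1]
}}

```text
t: 9.62
eef_pos: [485.2, 200.3, 102.2]
tcp_rot: [3.141, -0.0, 1.438]
ft_force: [-2.1, 0.8, 1.9]
opening: 0.256
grip_force: 0.5
```

>>> {"fn": "arm_command", "kwargs": {
  "delta_pos": [
    [0,0,0],
    [0,0,0],
    [0,0,0],
    [0,0,0],
    [0,0,0]
  ],
  "delta_rot": [
    [0,0,0],
    [0,0,0],
    [0,0,0],
    [0,0,0],
    [0,0,0]
  ],
  "claw": [1,1,1,1,1]
}}

```text
t: 10.03
eef_pos: [485.3, 200.3, 102.0]
tcp_rot: [3.141, -0.0, 1.438]
ft_force: [-1.4, 0.6, 3.1]
opening: 0.246
grip_force: 30.0
```

>>> {"fn": "arm_command", "kwargs": {
  "delta_pos": [
    [0,0,0.02],
    [0,0,0.06],
    [0,0,0.11],
    [0,0,0.16],
    [0,0,0.18]
  ],
  "delta_rot": [
    [0,0,0],
    [0,0,0],
    [0,0,0],
    [0,0,0],
    [0,0,0]
  ],
  "claw": [1,1,1,1,1]
}}

```text
t: 10.45
eef_pos: [485.8, 200.4, 148.9]
tcp_rot: [3.139, -0.001, 1.438]
ft_force: [-0.2, -0.3, -2.1]
opening: 0.248
grip_force: 29.9
```

>>> {"fn": "arm_command", "kwargs": {
  "delta_pos": [
    [0,-0.05,0],
    [0,-0.14,0],
    [0,-0.26,0],
    [0,-0.38,0],
    [0,-0.5,0]
  ],
  "delta_rot": [
    [0,0,0],
    [0,0,0],
    [0,0,0],
    [0,0,0],
    [0,0,0]
  ],
  "claw": [1,1,1,1,1]
}}

```text
t: 10.87
eef_pos: [484.7, 73.6, 146.6]
tcp_rot: [-3.141, 0.0, 1.438]
ft_force: [0.3, 0.0, -2.6]
opening: 0.246
grip_force: 29.9
```

>>> {"fn": "arm_command", "kwargs": {
  "delta_pos": [
    [0.005,-0.12,0],
    [0.005,-0.24,0],
    [0.005,-0.36,0],
    [0.005,-0.48,0],
    [0.005,-0.6,0]
  ],
  "delta_rot": [
    [0,0,0],
    [0,0,0],
    [0,0,0],
    [0,0,0],
    [0,0,0]
  ],
  "claw": [1,1,1,1,1]
}}

```text
t: 11.28
eef_pos: [485.7, -76.7, 146.6]
tcp_rot: [-3.141, 0.0, 1.438]
ft_force: [0.2, -0.2, -2.2]
opening: 0.246
grip_force: 29.9
```

>>> {"fn": "arm_command", "kwargs": {
  "delta_pos": [
    [0,-0.12,0],
    [0,-0.23,0],
    [0,-0.32,0],
    [0,-0.38,0],
    [0,-0.397,0]
  ],
  "delta_rot": [
    [0,0,0],
    [0,0,0],
    [0,0,0],
    [0,0,0],
    [0,0,0]
  ],
  "claw": [1,1,1,1,1]
}}

```text
t: 11.7
eef_pos: [485.9, -176.5, 146.5]
tcp_rot: [-3.141, 0.0, 1.435]
ft_force: [-1.1, 1.2, -2.7]
opening: 0.248
grip_force: 29.9
```

>>> {"fn": "arm_command", "kwargs": {
  "delta_pos": [
    [0,0,-0.02],
    [0,0,-0.07],
    [0,0,-0.13],
    [0,0,-0.18],
    [0,0,-0.2]
  ],
  "delta_rot": [
    [0,0,0],
    [0,0,0],
    [0,0,0],
    [0,0,0],
    [0,0,0]
  ],
  "claw": [1,1,1,1,1]
}}

```text
t: 12.12
eef_pos: [485.6, -172.7, 95.1]
tcp_rot: [-3.139, -0.001, 1.439]
ft_force: [-0.7, 0.2, -2.4]
opening: 0.244
grip_force: 29.9
```

>>> {"fn": "arm_command", "kwargs": {
  "delta_pos": [
    [0,0,-0.006],
    [0,0,-0.012],
    [0,0,-0.02],
    [0,0,-0.02],
    [0,0,-0.02]
  ],
  "delta_rot": [
    [0,0,0],
    [0,0,0],
    [0,0,0],
    [0,0,0],
    [0,0,0]
  ],
  "claw": [1,1,1,1,1]
}}

```text
t: 12.53
eef_pos: [486.7, -174.0, 92.3]
tcp_rot: [3.141, 0.0, 1.438]
ft_force: [0.0, 0.5, -2.7]
opening: 0.246
grip_force: 29.9
```

>>> {"fn": "arm_command", "kwargs": {
  "delta_pos": [
    [0,0,-0.004],
    [0,0,-0.004],
    [0,0,-0.004],
    [0,0,-0.004],
    [0,0,-0.004]
  ],
  "delta_rot": [
    [0,0,0],
    [0,0,0],
    [0,0,0],
    [0,0,0],
    [0,0,0]
  ],
  "claw": [1,0.8,0.45,0.45,0.45]
}}

```text
t: 12.95
eef_pos: [486.6, -174.1, 91.1]
tcp_rot: [3.141, 0.0, 1.438]
ft_force: [0.3, -0.2, 0.2]
opening: 0.401
grip_force: 0.0
```

>>> {"fn": "arm_command", "kwargs": {
  "delta_pos": [
    [0,0,0],
    [0,0,0.02],
    [0,0,0.1],
    [0,0,0.2],
    [0,0,0.26]
  ],
  "delta_rot": [
    [0,0,0],
    [0,0,0],
    [0,0,0],
    [0,0,0],
    [0,0,0]
  ],
  "claw": [0.45,0.45,0.45,0.45,0.45]
}}

```text
t: 13.37
eef_pos: [486.9, -174.2, 158.1]
tcp_rot: [3.14, 0.0, 1.438]
ft_force: [0.3, -0.9, 0.5]
opening: 0.551
grip_force: 0.0
```

>>> {"fn": "arm_command", "kwargs": {
  "delta_pos": [
    [0,0.05,0],
    [0,0.14,0],
    [0,0.26,0],
    [0.01,0.39,0],
    [0.01,0.52,0]
  ],
  "delta_rot": [
    [0,0,0],
    [0,0,0],
    [0,0,0],
    [0,0,0],
    [0,0,0]
  ],
  "claw": [0.45,0.45,0.45,0.45,0.45]
}}

```text
t: 13.78
eef_pos: [488.6, -42.3, 155.5]
tcp_rot: [-3.141, -0.0, 1.437]
ft_force: [0.9, 0.0, -0.0]
opening: 0.551
grip_force: 0.0
```

>>> {"fn": "arm_command", "kwargs": {
  "delta_pos": [
    [0,0.14,0],
    [0,0.28,0],
    [0.01,0.42,0],
    [0.01,0.55,0],
    [0.02,0.68,0]
  ],
  "delta_rot": [
    [0,0,0],
    [0,0,0],
    [0,0,0],
    [0,0,0],
    [0,0,0]
  ],
  "claw": [0.45,0.45,0.45,0.45,0.45]
}}

```text
t: 14.2
eef_pos: [492.8, 128.3, 155.4]
tcp_rot: [-3.141, 0.0, 1.438]
ft_force: [0.4, 0.1, 0.1]
opening: 0.551
grip_force: 0.0
```

>>> {"fn": "arm_command", "kwargs": {
  "delta_pos": [
    [0,0.14,0],
    [0,0.28,0],
    [0.01,0.42,0],
    [0.015,0.54,0],
    [0.015,0.606,0]
  ],
  "delta_rot": [
    [0,0,0],
    [0,0,0],
    [0,0,0],
    [0,0,0],
    [0,0,0]
  ],
  "claw": [0.45,0.45,0.45,0.45,0.45]
}}

```text
t: 14.62
eef_pos: [496.8, 280.9, 155.3]
tcp_rot: [-3.141, -0.0, 1.44]
ft_force: [0.9, 0.8, 0.2]
opening: 0.552
grip_force: 0.0
```

>>> {"fn": "arm_command", "kwargs": {
  "delta_pos": [
    [0,0,0],
    [0,0,-0.03],
    [0,0,-0.06],
    [0,0,-0.09],
    [0,0,-0.09]
  ],
  "delta_rot": [
    [0,0,0],
    [0,0,0],
    [0,0,0],
    [0,0,0],
    [0,0,0]
  ],
  "claw": [0.45,0.45,0.45,0.45,0.45]
}}

```text
t: 15.03
eef_pos: [497.1, 276.2, 131.4]
tcp_rot: [-3.139, 0.002, 1.436]
ft_force: [0.1, -0.2, 0.1]
opening: 0.55
grip_force: 0.0
```

Commanded z is about 133; I'll descend to about 101.

>>> {"fn": "arm_command", "kwargs": {
  "delta_pos": [
    [0.001,0.003,-0.04],
    [0.001,0.003,-0.08],
    [0.001,0.003,-0.11],
    [0.001,0.003,-0.126],
    [0.001,0.003,-0.126]
  ],
  "delta_rot": [
    [0,0,0],
    [0,0,0],
    [0,0,0],
    [0,0,0],
    [0,0,0]
  ],
  "claw": [0.45,0.45,0.45,0.45,0.45]
}}

```text
t: 15.45
eef_pos: [497.6, 278.0, 100.7]
tcp_rot: [-3.14, 0.001, 1.438]
ft_force: [0.6, -0.4, -0.2]
opening: 0.55
grip_force: 0.0
```

>>> {"fn": "arm_command", "kwargs": {
  "delta_pos": [
    [0,0,0],
    [0,0,0],
    [0,0,0],
    [0,0,0],
    [0,0,0]
  ],
  "delta_rot": [
    [0,0,0],
    [0,0,0],
    [0,0,0],
    [0,0,0],
    [0,0,0]
  ],
  "claw": [0.6,1,1,1,1]
}}

```text
t: 15.87
eef_pos: [498.0, 278.3, 102.2]
tcp_rot: [3.141, -0.0, 1.438]
ft_force: [-1.2, 0.7, 1.7]
opening: 0.257
grip_force: 0.5
```

>>> {"fn": "arm_command", "kwargs": {
  "delta_pos": [
    [0,0,0],
    [0,0,0],
    [0,0,0],
    [0,0,0],
    [0,0,0]
  ],
  "delta_rot": [
    [0,0,0],
    [0,0,0],
    [0,0,0],
    [0,0,0],
    [0,0,0]
  ],
  "claw": [1,1,1,1,1]
}}

```text
t: 16.28
eef_pos: [498.0, 278.3, 102.1]
tcp_rot: [3.141, -0.0, 1.438]
ft_force: [-1.2, -0.4, 3.2]
opening: 0.248
grip_force: 30.0
```

>>> {"fn": "arm_command", "kwargs": {
  "delta_pos": [
    [0,0,0.02],
    [0,0,0.06],
    [0,0,0.11],
    [0,0,0.16],
    [0,0,0.18]
  ],
  "delta_rot": [
    [0,0,0],
    [0,0,0],
    [0,0,0],
    [0,0,0],
    [0,0,0]
  ],
  "claw": [1,1,1,1,1]
}}

```text
t: 16.7
eef_pos: [498.5, 278.5, 148.9]
tcp_rot: [3.14, -0.001, 1.438]
ft_force: [0.5, -0.2, -2.3]
opening: 0.245
grip_force: 30.0
```

>>> {"fn": "arm_command", "kwargs": {
  "delta_pos": [
    [0,-0.05,0],
    [-0.01,-0.14,0],
    [-0.015,-0.26,0],
    [-0.02,-0.38,0],
    [-0.026,-0.5,0]
  ],
  "delta_rot": [
    [0,0,0],
    [0,0,0],
    [0,0,0],
    [0,0,0],
    [0,0,0]
  ],
  "claw": [1,1,1,1,1]
}}

```text
t: 17.12
eef_pos: [490.8, 151.5, 146.6]
tcp_rot: [-3.141, 0.0, 1.438]
ft_force: [0.8, 0.1, -1.8]
opening: 0.244
grip_force: 30.0
```

>>> {"fn": "arm_command", "kwargs": {
  "delta_pos": [
    [-0.005,-0.12,0],
    [-0.01,-0.24,0],
    [-0.015,-0.36,0],
    [-0.02,-0.48,0],
    [-0.025,-0.6,0]
  ],
  "delta_rot": [
    [0,0,0],
    [0,0,0],
    [0,0,0],
    [0,0,0],
    [0,0,0]
  ],
  "claw": [1,1,1,1,1]
}}

```text
t: 17.53
eef_pos: [484.4, 1.4, 146.7]
tcp_rot: [-3.141, 0.0, 1.438]
ft_force: [1.2, -0.4, -2.8]
opening: 0.246
grip_force: 30.0
```

>>> {"fn": "arm_command", "kwargs": {
  "delta_pos": [
    [-0.005,-0.12,0],
    [-0.01,-0.23,0],
    [-0.015,-0.3,0],
    [-0.015,-0.34,0],
    [-0.015,-0.349,0]
  ],
  "delta_rot": [
    [0,0,0],
    [0,0,0],
    [0,0,0],
    [0,0,0],
    [0,0,0]
  ],
  "claw": [1,1,1,1,1]
}}

```text
t: 17.95
eef_pos: [481.2, -85.5, 146.7]
tcp_rot: [-3.141, 0.0, 1.436]
ft_force: [0.0, -0.1, -2.6]
opening: 0.243
grip_force: 30.0
```

>>> {"fn": "arm_command", "kwargs": {
  "delta_pos": [
    [0,0,-0.02],
    [0,0,-0.07],
    [0,0,-0.13],
    [0,0,-0.18],
    [0,0,-0.2]
  ],
  "delta_rot": [
    [0,0,0],
    [0,0,0],
    [0,0,0],
    [0,0,0],
    [0,0,0]
  ],
  "claw": [1,1,1,1,1]
}}

```text
t: 18.37
eef_pos: [480.8, -82.6, 95.2]
tcp_rot: [-3.139, -0.0, 1.439]
ft_force: [-0.6, 0.5, -2.5]
opening: 0.246
grip_force: 30.0
```

>>> {"fn": "arm_command", "kwargs": {
  "delta_pos": [
    [0,0,-0.006],
    [0,0,-0.012],
    [0,0,-0.024],
    [0,0,-0.024],
    [0,0,-0.024]
  ],
  "delta_rot": [
    [0,0,0],
    [0,0,0],
    [0,0,0],
    [0,0,0],
    [0,0,0]
  ],
  "claw": [1,1,1,1,1]
}}

```text
t: 18.78
eef_pos: [481.6, -83.9, 91.2]
tcp_rot: [3.141, 0.0, 1.438]
ft_force: [0.2, -0.4, -2.0]
opening: 0.244
grip_force: 30.0
```

>>> {"fn": "arm_command", "kwargs": {
  "delta_pos": [
    [0,0,0],
    [0,0,0],
    [0,0,0],
    [0,0,0],
    [0,0,0]
  ],
  "delta_rot": [
    [0,0,0],
    [0,0,0],
    [0,0,0],
    [0,0,0],
    [0,0,0]
  ],
  "claw": [0.8,0.45,0.45,0.45,0.45]
}}

```text
t: 19.2
eef_pos: [481.6, -84.1, 91.1]
tcp_rot: [3.141, 0.0, 1.438]
ft_force: [0.5, -0.4, -0.1]
opening: 0.472
grip_force: 0.0
```

>>> {"fn": "arm_command", "kwargs": {
  "delta_pos": [
    [0,0,0.02],
    [0,0,0.12],
    [0,0,0.25],
    [0,0,0.38],
    [0,0,0.5]
  ],
  "delta_rot": [
    [0,0,0],
    [0,0,0],
    [0,0,0],
    [0,0,0],
    [0,0,0]
  ],
  "claw": [0.45,0.45,0.45,0.45,0.45]
}}

```text
t: 19.62
eef_pos: [481.3, -83.9, 218.1]
tcp_rot: [3.141, 0.0, 1.438]
ft_force: [0.5, -0.4, -0.4]
opening: 0.55
grip_force: 0.0
```

>>> {"fn": "arm_command", "kwargs": {
  "delta_pos": [
    [0,0.12,0.1],
    [0,0.26,0.2],
    [0,0.39,0.26],
    [0,0.52,0.26],
    [0,0.64,0.26]
  ],
  "delta_rot": [
    [0,0,0],
    [0,0,0],
    [0,0,0],
    [0,0,0],
    [0,0,0]
  ],
  "claw": [0.2,0,0,0,0]
}}

```text
t: 20.03
eef_pos: [481.3, 77.7, 282.6]
tcp_rot: [3.139, -0.0, 1.438]
ft_force: [0.4, -0.2, 0.7]
opening: 0.844
grip_force: 0.0
```

>>> {"fn": "arm_command", "kwargs": {
  "delta_pos": [
    [0,0,0],
    [0,0,0],
    [0,0,0],
    [0,0,0],
    [0,0,0]
  ],
  "delta_rot": [
    [0,0,0],
    [0,0,0],
    [0,0,0],
    [0,0,0],
    [0,0,0]
  ],
  "claw": [0,0,0,0,0]
}}

```text
t: 20.45
eef_pos: [481.6, 75.1, 280.9]
tcp_rot: [-3.142, 0.0, 1.436]
ft_force: [-0.7, 0.5, 0.1]
opening: 1.0
grip_force: 0.0
```

Run:
```python
from h import *
s=state();print(s['eef_pos'],s['tcp_rot']);cal=calibration("wrist");im=read_camera("wrist")
for col,s0 in [("red",120),("yellow",120),("blue",120)]:
    m=mask(im,col,s0);m[200:]=0;m[:,:200]=0;m[:,330:]=0
    g=max(comps(m),key=lambda q:q[0][4]);ct=max(cv2.findContours(g[2].astype(np.uint8),0,2)[0],key=len)[:,0]
    print(col,g[0],cv2.minAreaRect(ray("wrist",ct,15,cal)[:,:2].astype(np.float32)))
m=mask(im,"green",100,40);g=max(comps(m),key=lambda q:q[0][4]);print("green",g[0],g[1])
a=im[0:230,190:440];b=cv2.resize(a,None,fx=1.6,fy=1.6,interpolation=2)
sc=cv2.resize(read_camera("scene")[100:270,120:400],(400,243))
cv2.imwrite("pics/w2.png",np.vstack([b,np.pad(sc,((0,0),(0,0),(0,0)))])[:,:,::-1])
```

```text
[481.58107797  75.07762457 280.89024969] [-3.14150961e+00  1.08232564e-04  1.43619587e+00]
red [ 218  110   49   49 2374] ((474.3936462402344, 120.24176025390625), (70.76766967773438, 70.85094451904297), 82.17647552490234)
yellow [ 216   56   52   50 2538] ((484.5824890136719, 199.06634521484375), (73.76371002197266, 74.20499420166016), 81.906494140625)
blue [ 218    8   49   44 2052] ((495.5212097167969, 278.2488098144531), (69.91390228271484, 70.10157775878906), 82.97069549560547)
green [ 357  187   48   51 1864] [380.28272532 211.55203863]
```

View pics/w2.png

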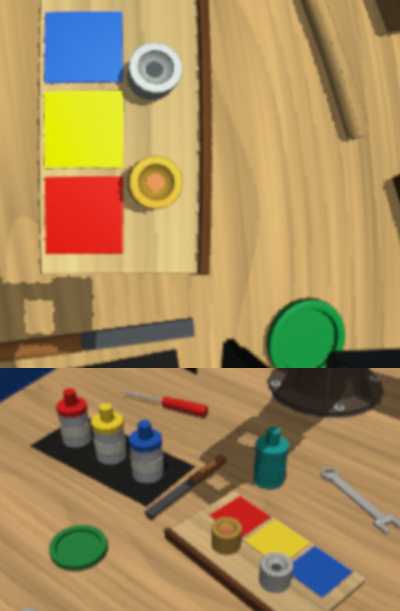

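Both pictures confirm it: all three pots stand on the mat and the pads are clear, with the steel die at crop pixel (155,69). Next I'll fetch the die.

>>> {"fn": "arm_command", "kwargs": {
  "delta_pos": [
    [0.05,0.1,0],
    [0.11,0.24,0],
    [0.17,0.38,0],
    [0.23,0.52,0],
    [0.284,0.66,0]
  ],
  "delta_rot": [
    [0,0,0],
    [0,0,0],
    [0,0,0],
    [0,0,0],
    [0,0,0]
  ],
  "claw": [0.2,0.2,0.2,0.2,0.2]
}}

```text
t: 20.97
eef_pos: [553.3, 242.2, 280.8]
tcp_rot: [3.141, 0.0, 1.436]
ft_force: [0.2, -1.0, 1.0]
opening: 0.805
grip_force: 0.0
```

>>> {"fn": "arm_command", "kwargs": {
  "delta_pos": [
    [0,0,-0.05],
    [0,0,-0.2],
    [0,0,-0.35],
    [0,0,-0.5],
    [0,0,-0.6]
  ],
  "delta_rot": [
    [0,0,0],
    [0,0,0],
    [0,0,0],
    [0,0,0],
    [0,0,0]
  ],
  "claw": [0.2,0.2,0.2,0.2,0.2]
}}

```text
t: 21.38
eef_pos: [551.6, 240.2, 127.7]
tcp_rot: [-3.139, 0.001, 1.437]
ft_force: [0.6, -0.3, -0.3]
opening: 0.806
grip_force: 0.0
```

>>> {"fn": "arm_command", "kwargs": {
  "delta_pos": [
    [0,0,-0.1],
    [0,0,-0.18],
    [0,0,-0.25],
    [0,0,-0.28],
    [0,0,-0.28]
  ],
  "delta_rot": [
    [0,0,0],
    [0,0,0],
    [0,0,0],
    [0,0,0],
    [0,0,0]
  ],
  "claw": [0.2,0.2,0.2,0.2,0.2]
}}

```text
t: 21.8
eef_pos: [552.0, 240.3, 59.3]
tcp_rot: [-3.139, 0.001, 1.437]
ft_force: [-0.0, -1.0, 0.4]
opening: 0.8
grip_force: 0.0
```

Run:
```python
from h import *
s=state();print(s['eef_pos'],s['tcp_rot']);im=read_camera("scene")
cv2.imwrite("pics/s3.png",cv2.resize(im[140:300,220:400],None,fx=3.6,fy=3.6,interpolation=2)[:,:,::-1])
```

```text
[552.02752757 240.32938822  59.29165796] [-3.13905606e+00  1.26806525e-03  1.43701063e+00]
```

View pics/s3.png

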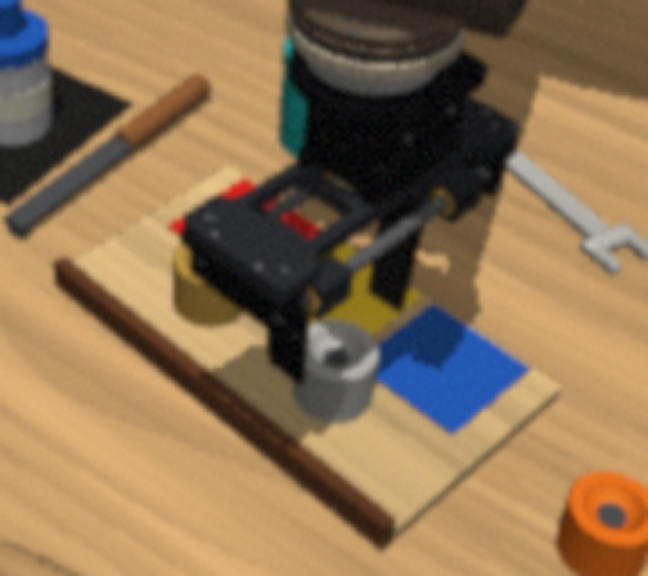

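The crop shows the fingers on either side of the steel die at (337,345). I'll descend and grip.

>>> {"fn": "arm_command", "kwargs": {
  "delta_pos": [
    [0.002,0,-0.04],
    [0.002,0,-0.08],
    [0.002,0,-0.12],
    [0.002,0,-0.138],
    [0.002,0,-0.138]
  ],
  "delta_rot": [
    [0,0,0],
    [0,0,0],
    [0,0,0],
    [0,0,0],
    [0,0,0]
  ],
  "claw": [0.2,0.2,0.2,0.2,0.2]
}}

```text
t: 22.27
eef_pos: [552.4, 240.8, 25.1]
tcp_rot: [-3.14, 0.001, 1.438]
ft_force: [0.1, 0.1, 1.0]
opening: 0.798
grip_force: 0.0
```

>>> {"fn": "arm_command", "kwargs": {
  "delta_pos": [
    [0,0,0],
    [0,0,0],
    [0,0,0],
    [0,0,0],
    [0,0,0]
  ],
  "delta_rot": [
    [0,0,0],
    [0,0,0],
    [0,0,0],
    [0,0,0],
    [0,0,0]
  ],
  "claw": [0.4,0.6,0.8,0.8,0.8]
}}

```text
t: 22.68
eef_pos: [553.1, 241.1, 26.7]
tcp_rot: [3.141, -0.0, 1.438]
ft_force: [0.7, 0.2, -0.2]
opening: 0.507
grip_force: 0.0
```

>>> {"fn": "arm_command", "kwargs": {
  "delta_pos": [
    [0,0,0],
    [0,0,0],
    [0,0,0],
    [0,0,0],
    [0,0,0]
  ],
  "delta_rot": [
    [0,0,0],
    [0,0,0],
    [0,0,0],
    [0,0,0],
    [0,0,0]
  ],
  "claw": [0.8,1,1,1,1]
}}

```text
t: 23.1
eef_pos: [553.0, 241.0, 26.7]
tcp_rot: [3.141, -0.0, 1.438]
ft_force: [-1.4, 0.1, 5.8]
opening: 0.481
grip_force: 30.0
```

>>> {"fn": "arm_command", "kwargs": {
  "delta_pos": [
    [0,0,0.04],
    [0,0,0.14],
    [0,0,0.28],
    [0,0,0.42],
    [0,0,0.54]
  ],
  "delta_rot": [
    [0,0,0],
    [0,0,0],
    [0,0,0],
    [0,0,0],
    [0,0,0]
  ],
  "claw": [1,1,1,1,1]
}}

```text
t: 23.52
eef_pos: [552.8, 240.9, 163.5]
tcp_rot: [3.141, 0.0, 1.438]
ft_force: [1.1, 0.7, -4.8]
opening: 0.482
grip_force: 30.0
```

>>> {"fn": "arm_command", "kwargs": {
  "delta_pos": [
    [0.02,-0.06,0],
    [0.04,-0.18,0],
    [0.07,-0.33,0],
    [0.1,-0.48,0],
    [0.134,-0.62,0]
  ],
  "delta_rot": [
    [0,0,0],
    [0,0,0],
    [0,0,0],
    [0,0,0],
    [0,0,0]
  ],
  "claw": [1,1,1,1,1]
}}

```text
t: 23.93
eef_pos: [586.1, 84.3, 161.5]
tcp_rot: [-3.141, 0.0, 1.438]
ft_force: [1.4, 0.4, -5.4]
opening: 0.477
grip_force: 30.0
```

>>> {"fn": "arm_command", "kwargs": {
  "delta_pos": [
    [0.02,-0.15,0],
    [0.05,-0.3,0],
    [0.08,-0.45,0],
    [0.11,-0.6,0],
    [0.134,-0.74,0]
  ],
  "delta_rot": [
    [0,0,0],
    [0,0,0],
    [0,0,0],
    [0,0,0],
    [0,0,0]
  ],
  "claw": [1,1,1,1,1]
}}

```text
t: 24.35
eef_pos: [619.9, -101.2, 161.4]
tcp_rot: [-3.141, 0.0, 1.437]
ft_force: [1.1, 0.0, -3.9]
opening: 0.477
grip_force: 30.0
```

>>> {"fn": "arm_command", "kwargs": {
  "delta_pos": [
    [0,-0.04,0],
    [0,-0.04,0],
    [0,-0.04,0],
    [0,-0.04,0],
    [0,-0.04,0]
  ],
  "delta_rot": [
    [0,0,0],
    [0,0,0],
    [0,0,0],
    [0,0,0],
    [0,0,0]
  ],
  "claw": [1,1,1,1,1]
}}

```text
t: 24.77
eef_pos: [619.8, -107.6, 161.5]
tcp_rot: [-3.141, -0.0, 1.439]
ft_force: [0.4, -0.1, -3.7]
opening: 0.478
grip_force: 30.0
```

Run:
```python
from h import *
s=state();print(s['eef_pos'],s['tcp_rot'],s['opening']);cal=calibration("wrist");im=read_camera("wrist")
m=mask(im,"green",100,40);g=max(comps(m),key=lambda q:q[0][4]);print(g[0])
ct=max(cv2.findContours(g[2].astype(np.uint8),0,2)[0],key=len)[:,0]
for z in (8,14):
    W=ray("wrist",ct,z,cal)[:,:2].astype(np.float32);print(z,cv2.minEnclosingCircle(W),cv2.fitEllipse(W))
cv2.imwrite("pics/w3.png",im[:,:,::-1])
```

```text
[ 619.82923948 -107.558741    161.47716345] [-3.14133543e+00 -1.86583338e-04  1.43916896e+00] 0.47830270053404955
[ 263   65   81   81 5137]
8 ((687.6964721679688, -33.920047760009766), 45.16404342651367) ((687.8028564453125, -33.82929229736328), (88.46902465820312, 89.31690979003906), 103.49104309082031)
14 ((686.6033935546875, -34.08941650390625), 44.32634735107422) ((686.7078857421875, -34.000431060791016), (86.82823181152344, 87.660400390625), 103.4915771484375)
```

View pics/w3.png

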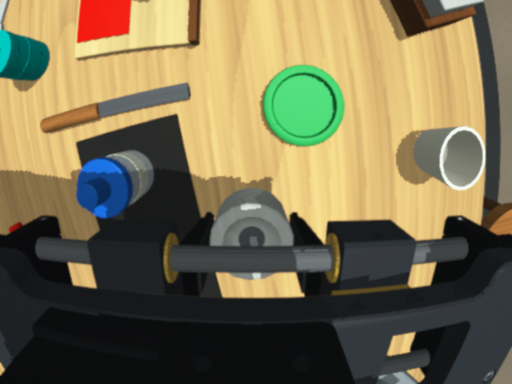

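The seat is at pixel (303,105), world (687,-34), and the die is held upright at (252,238).

>>> {"fn": "arm_command", "kwargs": {
  "delta_pos": [
    [0.04,0.05,0],
    [0.11,0.12,0],
    [0.18,0.2,0],
    [0.24,0.27,0],
    [0.27,0.3,0]
  ],
  "delta_rot": [
    [0,0,0],
    [0,0,0],
    [0,0,0],
    [0,0,0],
    [0,0,0]
  ],
  "claw": [1,1,1,1,1]
}}

```text
t: 25.23
eef_pos: [689.0, -30.4, 161.4]
tcp_rot: [3.141, -0.001, 1.44]
ft_force: [-1.1, -0.5, -4.7]
opening: 0.479
grip_force: 30.0
```

>>> {"fn": "arm_command", "kwargs": {
  "delta_pos": [
    [0,0,-0.05],
    [0,0,-0.17],
    [0,0,-0.3],
    [0,0,-0.42],
    [0,0,-0.48]
  ],
  "delta_rot": [
    [0,0,0],
    [0,0,0],
    [0,0,0],
    [0,0,0],
    [0,0,0]
  ],
  "claw": [1,1,1,1,1]
}}

```text
t: 25.65
eef_pos: [685.1, -33.8, 36.9]
tcp_rot: [-3.136, 0.0, 1.438]
ft_force: [-0.6, -0.6, -5.4]
opening: 0.477
grip_force: 30.0
```

>>> {"fn": "arm_command", "kwargs": {
  "delta_pos": [
    [0,0,0],
    [0,0,0],
    [0,0,0],
    [0,0,0],
    [0,0,0]
  ],
  "delta_rot": [
    [0,0,0],
    [0,0,0],
    [0,0,0],
    [0,0,0],
    [0,0,0]
  ],
  "claw": [1,1,1,1,1]
}}

```text
t: 26.07
eef_pos: [688.1, -34.1, 42.9]
tcp_rot: [3.139, 0.0, 1.438]
ft_force: [-0.3, 0.1, -4.7]
opening: 0.479
grip_force: 30.0
```

>>> {"fn": "arm_command", "kwargs": {
  "delta_pos": [
    [0,0.002,-0.02],
    [0,0.002,-0.04],
    [-0.003,0.002,-0.055],
    [-0.003,0.002,-0.068],
    [-0.003,0.002,-0.075]
  ],
  "delta_rot": [
    [0,0,0],
    [0,0,0],
    [0,0,0],
    [0,0,0],
    [0,0,0]
  ],
  "claw": [1,1,1,1,1]
}}

```text
t: 26.48
eef_pos: [686.5, -33.5, 21.9]
tcp_rot: [-3.141, 0.0, 1.438]
ft_force: [0.7, 1.0, -5.4]
opening: 0.486
grip_force: 30.0
```

>>> {"fn": "arm_command", "kwargs": {
  "delta_pos": [
    [0,0,-0.004],
    [0,0,-0.008],
    [0,0,-0.01],
    [0,0,-0.01],
    [0,0,-0.01]
  ],
  "delta_rot": [
    [0,0,0],
    [0,0,0],
    [0,0,0],
    [0,0,0],
    [0,0,0]
  ],
  "claw": [1,1,1,1,1]
}}

```text
t: 26.9
eef_pos: [686.7, -33.5, 20.7]
tcp_rot: [3.141, 0.0, 1.438]
ft_force: [-3.2, 0.7, 3.8]
opening: 0.476
grip_force: 30.0
```

Contact: the z force changed sign. I'll release gradually, lift, and check.

>>> {"fn": "arm_command", "kwargs": {
  "delta_pos": [
    [0,0,0],
    [0,0,0],
    [0,0,0],
    [0,0,0],
    [0,0,0]
  ],
  "delta_rot": [
    [0,0,0],
    [0,0,0],
    [0,0,0],
    [0,0,0],
    [0,0,0]
  ],
  "claw": [0.4,0.2,0.2,0.2,0.2]
}}

```text
t: 27.32
eef_pos: [686.9, -33.5, 20.2]
tcp_rot: [3.141, 0.0, 1.438]
ft_force: [-0.3, 0.8, 0.5]
opening: 0.766
grip_force: 0.0
```

>>> {"fn": "arm_command", "kwargs": {
  "delta_pos": [
    [0,0,0],
    [0,0,0.03],
    [0,0,0.15],
    [0,0,0.28],
    [0,0,0.4]
  ],
  "delta_rot": [
    [0,0,0],
    [0,0,0],
    [0,0,0],
    [0,0,0],
    [0,0,0]
  ],
  "claw": [0.2,0.2,0.2,0.2,0.2]
}}

```text
t: 27.73
eef_pos: [686.7, -33.5, 121.9]
tcp_rot: [-3.141, -0.0, 1.438]
ft_force: [0.6, 0.1, 0.4]
opening: 0.803
grip_force: 0.0
```

>>> {"fn": "arm_command", "kwargs": {
  "delta_pos": [
    [-0.06,-0.06,0],
    [-0.15,-0.18,0.03],
    [-0.25,-0.24,0.06],
    [-0.3,-0.3,0.12],
    [-0.36,-0.32,0.16]
  ],
  "delta_rot": [
    [0,0,0],
    [0,0,0],
    [0,0,0],
    [0,0,0],
    [0,0,0]
  ],
  "claw": [0.45,0.45,0.45,0.45,0.45]
}}

```text
t: 28.15
eef_pos: [596.1, -115.4, 161.8]
tcp_rot: [3.14, 0.0, 1.436]
ft_force: [0.4, -0.0, 0.5]
opening: 0.56
grip_force: 0.0
```

Run:
```python
from h import *
s=state();print(s['eef_pos'],s['tcp_rot'],s['opening']);cal=calibration("wrist");im=read_camera("wrist");sc=read_camera("scene")
m=mask(im,"green",100,40);g=max(comps(m),key=lambda q:q[0][4]);x,y,w,h=g[0][:4];print(g[0],cal["T"][:3,3])
cv2.imwrite("pics/c4.png",np.hstack([cv2.resize(im[:260],(512,260)),cv2.resize(sc[110:260,130:295],(286,260),interpolation=2)])[:,:,::-1])
```

```text
[ 596.09555749 -115.3631773   161.76944153] [3.14019091e+00 4.47174155e-04 1.43630702e+00] 0.5595942667139023
[ 283   56   80   80 3077] [604.95445876 -50.69898554 331.76322965]
```

View pics/c4.png

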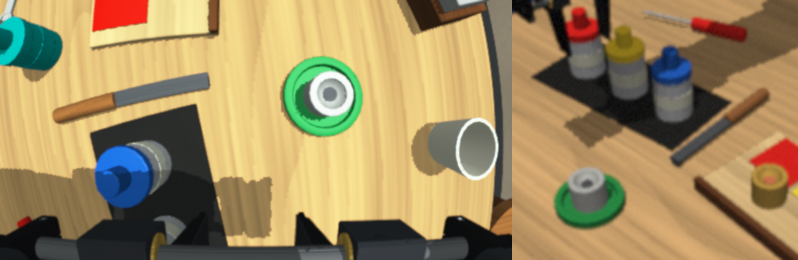

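Run:
```python
from h import *
print(ray("wrist",[(331,93)],44)[0],ray("wrist",[(114,184)],112)[0])
```

```text
[686.68617011 -32.90670186  44.        ] [487.63889435 -82.84889577 112.        ]
```

>>> {"fn": "arm_command", "kwargs": {
  "delta_pos": [
    [-0.08,0.02,0],
    [-0.2,0.06,0],
    [-0.33,0.09,0],
    [-0.43,0.115,0],
    [-0.46,0.12,0]
  ],
  "delta_rot": [
    [0,0,0],
    [0,0,0],
    [0,0,0],
    [0,0,0],
    [0,0,0]
  ],
  "claw": [0.45,0.45,0.45,0.45,0.45]
}}

```text
t: 28.67
eef_pos: [479.1, -82.0, 160.1]
tcp_rot: [-3.14, -0.0, 1.438]
ft_force: [1.2, -0.0, 0.1]
opening: 0.552
grip_force: 0.0
```

>>> {"fn": "arm_command", "kwargs": {
  "delta_pos": [
    [0,0,0],
    [0,0,-0.02],
    [0,0,-0.06],
    [0,0,-0.1],
    [0,0,-0.12]
  ],
  "delta_rot": [
    [0,0,0],
    [0,0,0],
    [0,0,0],
    [0,0,0],
    [0,0,0]
  ],
  "claw": [0.45,0.45,0.45,0.45,0.45]
}}

```text
t: 29.08
eef_pos: [482.9, -83.7, 128.8]
tcp_rot: [-3.141, -0.0, 1.438]
ft_force: [-0.5, -0.5, 0.8]
opening: 0.554
grip_force: 0.0
```

>>> {"fn": "arm_command", "kwargs": {
  "delta_pos": [
    [-0.004,0,-0.05],
    [-0.004,0,-0.1],
    [-0.004,0,-0.14],
    [-0.004,0,-0.152],
    [-0.004,0,-0.152]
  ],
  "delta_rot": [
    [0,0,0],
    [0,0,0],
    [0,0,0],
    [0,0,0],
    [0,0,0]
  ],
  "claw": [0.45,0.45,0.45,0.45,0.45]
}}

```text
t: 29.5
eef_pos: [481.2, -83.6, 91.3]
tcp_rot: [-3.14, -0.0, 1.438]
ft_force: [0.0, -0.2, 0.2]
opening: 0.551
grip_force: 0.0
```

>>> {"fn": "arm_command", "kwargs": {
  "delta_pos": [
    [0,0,0],
    [0,0,0],
    [0,0,0],
    [0,0,0],
    [0,0,0]
  ],
  "delta_rot": [
    [0,0,0],
    [0,0,0],
    [0,0,0],
    [0,0,0],
    [0,0,0]
  ],
  "claw": [0.6,1,1,1,1]
}}

```text
t: 29.92
eef_pos: [480.9, -83.5, 92.5]
tcp_rot: [3.141, 0.0, 1.438]
ft_force: [-0.3, 1.2, 0.8]
opening: 0.257
grip_force: 0.4
```

>>> {"fn": "arm_command", "kwargs": {
  "delta_pos": [
    [0,0,0],
    [0,0,0],
    [0,0,0],
    [0,0,0],
    [0,0,0]
  ],
  "delta_rot": [
    [0,0,0],
    [0,0,0],
    [0,0,0],
    [0,0,0],
    [0,0,0]
  ],
  "claw": [1,1,1,1,1]
}}

```text
t: 30.33
eef_pos: [480.8, -83.5, 92.4]
tcp_rot: [3.141, 0.0, 1.438]
ft_force: [-1.1, -0.1, 5.8]
opening: 0.25
grip_force: 30.0
```

>>> {"fn": "arm_command", "kwargs": {
  "delta_pos": [
    [0,0,0.02],
    [0,0,0.06],
    [0,0,0.11],
    [0,0,0.16],
    [0,0,0.2]
  ],
  "delta_rot": [
    [0,0,0],
    [0,0,0],
    [0,0,0],
    [0,0,0],
    [0,0,0]
  ],
  "claw": [1,1,1,1,1]
}}

```text
t: 30.75
eef_pos: [480.7, -83.4, 142.9]
tcp_rot: [-3.142, -0.0, 1.438]
ft_force: [-1.1, 0.5, -3.4]
opening: 0.248
grip_force: 30.0
```

>>> {"fn": "arm_command", "kwargs": {
  "delta_pos": [
    [0,0.05,0],
    [0.005,0.14,0],
    [0.01,0.26,0],
    [0.015,0.38,0],
    [0.02,0.5,0]
  ],
  "delta_rot": [
    [0,0,0],
    [0,0,0],
    [0,0,0],
    [0,0,0],
    [0,0,0]
  ],
  "claw": [1,1,1,1,1]
}}

```text
t: 31.17
eef_pos: [485.1, 43.3, 141.7]
tcp_rot: [-3.141, -0.0, 1.437]
ft_force: [1.2, -0.9, -2.9]
opening: 0.248
grip_force: 30.0
```

>>> {"fn": "arm_command", "kwargs": {
  "delta_pos": [
    [0.005,0.12,0],
    [0.01,0.24,0],
    [0.015,0.36,0],
    [0.02,0.48,0],
    [0.025,0.6,0]
  ],
  "delta_rot": [
    [0,0,0],
    [0,0,0],
    [0,0,0],
    [0,0,0],
    [0,0,0]
  ],
  "claw": [1,1,1,1,1]
}}

```text
t: 31.58
eef_pos: [491.1, 193.6, 141.6]
tcp_rot: [-3.141, 0.0, 1.438]
ft_force: [1.2, -0.6, -2.0]
opening: 0.24
grip_force: 30.0
```

>>> {"fn": "arm_command", "kwargs": {
  "delta_pos": [
    [0.005,0.12,0],
    [0.01,0.23,0],
    [0.015,0.3,0],
    [0.015,0.34,0],
    [0.015,0.349,0]
  ],
  "delta_rot": [
    [0,0,0],
    [0,0,0],
    [0,0,0],
    [0,0,0],
    [0,0,0]
  ],
  "claw": [1,1,1,1,1]
}}

```text
t: 32.0
eef_pos: [495.0, 280.3, 141.5]
tcp_rot: [-3.141, 0.0, 1.44]
ft_force: [-0.0, -0.3, -2.5]
opening: 0.243
grip_force: 30.0
```

>>> {"fn": "arm_command", "kwargs": {
  "delta_pos": [
    [0,0,-0.01],
    [0,0,-0.04],
    [0,0,-0.08],
    [0,0,-0.11],
    [0,0,-0.12]
  ],
  "delta_rot": [
    [0,0,0],
    [0,0,0],
    [0,0,0],
    [0,0,0],
    [0,0,0]
  ],
  "claw": [1,1,1,1,1]
}}

```text
t: 32.42
eef_pos: [495.2, 277.8, 110.4]
tcp_rot: [-3.14, 0.001, 1.437]
ft_force: [-0.2, -0.1, -2.3]
opening: 0.25
grip_force: 30.0
```

>>> {"fn": "arm_command", "kwargs": {
  "delta_pos": [
    [0,0,0],
    [0,0,0],
    [0,0,0],
    [0,0,0],
    [0,0,0]
  ],
  "delta_rot": [
    [0,0,0],
    [0,0,0],
    [0,0,0],
    [0,0,0],
    [0,0,0]
  ],
  "claw": [1,1,1,1,1]
}}

```text
t: 32.83
eef_pos: [495.9, 278.8, 112.5]
tcp_rot: [3.141, -0.0, 1.438]
ft_force: [-0.6, -0.3, -3.1]
opening: 0.243
grip_force: 30.0
```

>>> {"fn": "arm_command", "kwargs": {
  "delta_pos": [
    [0,0,-0.01],
    [0,0,-0.02],
    [0,0,-0.028],
    [0,0,-0.034],
    [0,0,-0.036]
  ],
  "delta_rot": [
    [0,0,0],
    [0,0,0],
    [0,0,0],
    [0,0,0],
    [0,0,0]
  ],
  "claw": [1,1,1,1,1]
}}

```text
t: 33.25
eef_pos: [495.7, 278.9, 103.5]
tcp_rot: [3.141, -0.0, 1.438]
ft_force: [-2.8, -0.1, 9.3]
opening: 0.247
grip_force: 30.0
```

>>> {"fn": "arm_command", "kwargs": {
  "delta_pos": [
    [0,0,0],
    [0,0,0],
    [0,0,0],
    [0,0,0],
    [0,0,0]
  ],
  "delta_rot": [
    [0,0,0],
    [0,0,0],
    [0,0,0],
    [0,0,0],
    [0,0,0]
  ],
  "claw": [1,0.8,0.45,0.45,0.45]
}}

```text
t: 33.67
eef_pos: [495.9, 278.8, 103.1]
tcp_rot: [3.141, -0.0, 1.438]
ft_force: [1.4, -0.2, 0.0]
opening: 0.4
grip_force: 0.0
```

>>> {"fn": "arm_command", "kwargs": {
  "delta_pos": [
    [0,0,0],
    [0,0,0.02],
    [0,0,0.08],
    [0,0,0.16],
    [0,0,0.22]
  ],
  "delta_rot": [
    [0,0,0],
    [0,0,0],
    [0,0,0],
    [0,0,0],
    [0,0,0]
  ],
  "claw": [0.45,0.45,0.45,0.45,0.45]
}}

```text
t: 34.08
eef_pos: [495.9, 278.8, 159.5]
tcp_rot: [3.141, -0.0, 1.438]
ft_force: [0.3, 0.7, -0.1]
opening: 0.549
grip_force: 0.0
```

>>> {"fn": "arm_command", "kwargs": {
  "delta_pos": [
    [0,-0.05,0],
    [0,-0.14,0],
    [0,-0.26,0],
    [-0.01,-0.39,0],
    [-0.01,-0.52,0]
  ],
  "delta_rot": [
    [0,0,0],
    [0,0,0],
    [0,0,0],
    [0,0,0],
    [0,0,0]
  ],
  "claw": [0.45,0.45,0.45,0.45,0.45]
}}

```text
t: 34.5
eef_pos: [492.3, 147.0, 157.6]
tcp_rot: [-3.141, 0.0, 1.439]
ft_force: [0.7, -0.0, -0.1]
opening: 0.546
grip_force: 0.0
```

>>> {"fn": "arm_command", "kwargs": {
  "delta_pos": [
    [0,-0.14,0],
    [0,-0.28,0],
    [-0.01,-0.42,0],
    [-0.01,-0.55,0],
    [-0.015,-0.68,0]
  ],
  "delta_rot": [
    [0,0,0],
    [0,0,0],
    [0,0,0],
    [0,0,0],
    [0,0,0]
  ],
  "claw": [0.45,0.45,0.45,0.45,0.45]
}}

```text
t: 34.92
eef_pos: [488.7, -23.4, 157.7]
tcp_rot: [-3.141, 0.0, 1.437]
ft_force: [0.5, -0.2, -0.3]
opening: 0.553
grip_force: 0.0
```

>>> {"fn": "arm_command", "kwargs": {
  "delta_pos": [
    [0,-0.14,0],
    [0,-0.28,0],
    [-0.01,-0.42,0],
    [-0.012,-0.54,0],
    [-0.012,-0.612,0]
  ],
  "delta_rot": [
    [0,0,0],
    [0,0,0],
    [0,0,0],
    [0,0,0],
    [0,0,0]
  ],
  "claw": [0.45,0.45,0.45,0.45,0.45]
}}

```text
t: 35.33
eef_pos: [485.5, -177.5, 157.6]
tcp_rot: [-3.141, 0.0, 1.436]
ft_force: [0.5, 0.3, 0.1]
opening: 0.55
grip_force: 0.0
```

>>> {"fn": "arm_command", "kwargs": {
  "delta_pos": [
    [0,0,0],
    [0,0,-0.03],
    [0,0,-0.07],
    [0,0,-0.1],
    [0,0,-0.11]
  ],
  "delta_rot": [
    [0,0,0],
    [0,0,0],
    [0,0,0],
    [0,0,0],
    [0,0,0]
  ],
  "claw": [0.45,0.45,0.45,0.45,0.45]
}}

```text
t: 35.75
eef_pos: [485.8, -173.0, 128.9]
tcp_rot: [-3.139, -0.001, 1.439]
ft_force: [-0.4, 0.5, 0.1]
opening: 0.551
grip_force: 0.0
```

>>> {"fn": "arm_command", "kwargs": {
  "delta_pos": [
    [0,0,-0.05],
    [0,0,-0.1],
    [0,0,-0.14],
    [0,0,-0.156],
    [0,0,-0.156]
  ],
  "delta_rot": [
    [0,0,0],
    [0,0,0],
    [0,0,0],
    [0,0,0],
    [0,0,0]
  ],
  "claw": [0.45,0.45,0.45,0.45,0.45]
}}

```text
t: 36.17
eef_pos: [486.2, -173.7, 90.7]
tcp_rot: [-3.14, -0.001, 1.438]
ft_force: [0.2, 0.3, -0.1]
opening: 0.552
grip_force: 0.0
```

>>> {"fn": "arm_command", "kwargs": {
  "delta_pos": [
    [0,0,0],
    [0,0,0],
    [0,0,0],
    [0,0,0],
    [0,0,0]
  ],
  "delta_rot": [
    [0,0,0],
    [0,0,0],
    [0,0,0],
    [0,0,0],
    [0,0,0]
  ],
  "claw": [0.6,1,1,1,1]
}}

```text
t: 36.58
eef_pos: [486.6, -174.3, 92.0]
tcp_rot: [3.141, 0.0, 1.438]
ft_force: [-1.4, -0.4, 0.9]
opening: 0.26
grip_force: 0.5
```

>>> {"fn": "arm_command", "kwargs": {
  "delta_pos": [
    [0,0,0],
    [0,0,0],
    [0,0,0],
    [0,0,0],
    [0,0,0]
  ],
  "delta_rot": [
    [0,0,0],
    [0,0,0],
    [0,0,0],
    [0,0,0],
    [0,0,0]
  ],
  "claw": [1,1,1,1,1]
}}

```text
t: 37.0
eef_pos: [486.5, -174.3, 91.9]
tcp_rot: [3.141, 0.0, 1.438]
ft_force: [-1.1, -0.3, 5.8]
opening: 0.246
grip_force: 30.0
```

>>> {"fn": "arm_command", "kwargs": {
  "delta_pos": [
    [0,0,0.02],
    [0,0,0.06],
    [0,0,0.11],
    [0,0,0.16],
    [0,0,0.2]
  ],
  "delta_rot": [
    [0,0,0],
    [0,0,0],
    [0,0,0],
    [0,0,0],
    [0,0,0]
  ],
  "claw": [1,1,1,1,1]
}}

```text
t: 37.42
eef_pos: [486.6, -174.3, 143.0]
tcp_rot: [3.141, 0.0, 1.438]
ft_force: [1.2, 0.2, -2.7]
opening: 0.249
grip_force: 30.0
```

>>> {"fn": "arm_command", "kwargs": {
  "delta_pos": [
    [0,0.05,0],
    [0,0.14,0],
    [0,0.26,0],
    [0,0.38,0],
    [0,0.5,0]
  ],
  "delta_rot": [
    [0,0,0],
    [0,0,0],
    [0,0,0],
    [0,0,0],
    [0,0,0]
  ],
  "claw": [1,1,1,1,1]
}}

```text
t: 37.83
eef_pos: [485.9, -47.5, 141.6]
tcp_rot: [-3.141, -0.0, 1.437]
ft_force: [0.3, 0.7, -2.0]
opening: 0.244
grip_force: 30.0
```

>>> {"fn": "arm_command", "kwargs": {
  "delta_pos": [
    [0,0.12,0],
    [0,0.24,0],
    [0,0.36,0],
    [0,0.48,0],
    [-0.004,0.6,0]
  ],
  "delta_rot": [
    [0,0,0],
    [0,0,0],
    [0,0,0],
    [0,0,0],
    [0,0,0]
  ],
  "claw": [1,1,1,1,1]
}}

```text
t: 38.25
eef_pos: [484.9, 102.8, 141.6]
tcp_rot: [-3.141, -0.0, 1.438]
ft_force: [1.1, 0.4, -2.0]
opening: 0.246
grip_force: 30.0
```

>>> {"fn": "arm_command", "kwargs": {
  "delta_pos": [
    [0,0.12,0],
    [0,0.23,0],
    [-0.003,0.32,0],
    [-0.003,0.38,0],
    [-0.003,0.396,0]
  ],
  "delta_rot": [
    [0,0,0],
    [0,0,0],
    [0,0,0],
    [0,0,0],
    [0,0,0]
  ],
  "claw": [1,1,1,1,1]
}}

```text
t: 38.67
eef_pos: [483.9, 202.2, 141.5]
tcp_rot: [-3.141, -0.0, 1.44]
ft_force: [-1.1, -0.3, -3.2]
opening: 0.246
grip_force: 30.0
```

>>> {"fn": "arm_command", "kwargs": {
  "delta_pos": [
    [0,0,-0.01],
    [0,0,-0.04],
    [0,0,-0.08],
    [0,0,-0.11],
    [0,0,-0.12]
  ],
  "delta_rot": [
    [0,0,0],
    [0,0,0],
    [0,0,0],
    [0,0,0],
    [0,0,0]
  ],
  "claw": [1,1,1,1,1]
}}

```text
t: 39.08
eef_pos: [484.2, 198.8, 109.9]
tcp_rot: [-3.139, 0.001, 1.436]
ft_force: [-0.7, 0.3, -2.5]
opening: 0.247
grip_force: 30.0
```

>>> {"fn": "arm_command", "kwargs": {
  "delta_pos": [
    [0,0,0],
    [0,0,0],
    [0,0,0],
    [0,0,0],
    [0,0,0]
  ],
  "delta_rot": [
    [0,0,0],
    [0,0,0],
    [0,0,0],
    [0,0,0],
    [0,0,0]
  ],
  "claw": [1,1,1,1,1]
}}

```text
t: 39.5
eef_pos: [484.9, 199.8, 111.9]
tcp_rot: [3.141, -0.0, 1.438]
ft_force: [-0.5, 0.2, -2.4]
opening: 0.243
grip_force: 30.0
```

>>> {"fn": "arm_command", "kwargs": {
  "delta_pos": [
    [0,0,-0.01],
    [0,0,-0.02],
    [0,0,-0.028],
    [0,0,-0.034],
    [0,0,-0.035]
  ],
  "delta_rot": [
    [0,0,0],
    [0,0,0],
    [0,0,0],
    [0,0,0],
    [0,0,0]
  ],
  "claw": [1,1,1,1,1]
}}

```text
t: 39.92
eef_pos: [484.7, 199.8, 102.9]
tcp_rot: [-3.141, -0.0, 1.438]
ft_force: [-1.7, -0.4, 2.9]
opening: 0.246
grip_force: 30.0
```

>>> {"fn": "arm_command", "kwargs": {
  "delta_pos": [
    [0,0,0],
    [0,0,0],
    [0,0,0],
    [0,0,0],
    [0,0,0]
  ],
  "delta_rot": [
    [0,0,0],
    [0,0,0],
    [0,0,0],
    [0,0,0],
    [0,0,0]
  ],
  "claw": [1,0.8,0.45,0.45,0.45]
}}

```text
t: 40.33
eef_pos: [484.9, 199.8, 102.9]
tcp_rot: [3.141, -0.0, 1.438]
ft_force: [-0.7, -0.6, 0.1]
opening: 0.401
grip_force: 0.0
```

>>> {"fn": "arm_command", "kwargs": {
  "delta_pos": [
    [0,0,0],
    [0,0,0.02],
    [0,0,0.08],
    [0,0,0.16],
    [0,0,0.22]
  ],
  "delta_rot": [
    [0,0,0],
    [0,0,0],
    [0,0,0],
    [0,0,0],
    [0,0,0]
  ],
  "claw": [0.45,0.45,0.45,0.45,0.45]
}}

```text
t: 40.75
eef_pos: [484.9, 199.8, 159.3]
tcp_rot: [3.141, -0.0, 1.438]
ft_force: [-0.0, -1.1, 0.6]
opening: 0.55
grip_force: 0.0
```

>>> {"fn": "arm_command", "kwargs": {
  "delta_pos": [
    [0,-0.05,0],
    [0,-0.14,0],
    [0,-0.26,0],
    [0.005,-0.39,0],
    [0.008,-0.52,0]
  ],
  "delta_rot": [
    [0,0,0],
    [0,0,0],
    [0,0,0],
    [0,0,0],
    [0,0,0]
  ],
  "claw": [0.45,0.45,0.45,0.45,0.45]
}}

```text
t: 41.17
eef_pos: [486.2, 68.1, 157.6]
tcp_rot: [-3.141, 0.0, 1.439]
ft_force: [1.0, -0.4, 0.2]
opening: 0.546
grip_force: 0.0
```

>>> {"fn": "arm_command", "kwargs": {
  "delta_pos": [
    [0,-0.14,0],
    [0,-0.28,0],
    [0.01,-0.42,0],
    [0.01,-0.55,0],
    [0.01,-0.68,0]
  ],
  "delta_rot": [
    [0,0,0],
    [0,0,0],
    [0,0,0],
    [0,0,0],
    [0,0,0]
  ],
  "claw": [0.45,0.45,0.45,0.45,0.45]
}}

```text
t: 41.58
eef_pos: [488.5, -102.5, 157.5]
tcp_rot: [-3.141, 0.0, 1.437]
ft_force: [0.4, 0.9, -0.2]
opening: 0.548
grip_force: 0.0
```

>>> {"fn": "arm_command", "kwargs": {
  "delta_pos": [
    [0,-0.14,0],
    [0,-0.28,0],
    [0.01,-0.42,0],
    [0.01,-0.56,0],
    [0.01,-0.656,0]
  ],
  "delta_rot": [
    [0,0,0],
    [0,0,0],
    [0,0,0],
    [0,0,0],
    [0,0,0]
  ],
  "claw": [0.45,0.45,0.45,0.45,0.45]
}}

```text
t: 42.0
eef_pos: [490.9, -267.5, 157.4]
tcp_rot: [3.142, 0.0, 1.436]
ft_force: [-0.4, 1.3, -0.1]
opening: 0.551
grip_force: 0.0
```

>>> {"fn": "arm_command", "kwargs": {
  "delta_pos": [
    [0,0,0],
    [0,0,-0.03],
    [0,0,-0.07],
    [0,0,-0.1],
    [0,0,-0.11]
  ],
  "delta_rot": [
    [0,0,0],
    [0,0,0],
    [0,0,0],
    [0,0,0],
    [0,0,0]
  ],
  "claw": [0.45,0.45,0.45,0.45,0.45]
}}

```text
t: 42.42
eef_pos: [491.2, -262.8, 128.6]
tcp_rot: [-3.139, -0.001, 1.439]
ft_force: [-0.3, 0.1, 1.2]
opening: 0.552
grip_force: 0.0
```

>>> {"fn": "arm_command", "kwargs": {
  "delta_pos": [
    [0,0,-0.05],
    [0,0,-0.1],
    [0,0,-0.14],
    [0,0,-0.156],
    [0,0,-0.156]
  ],
  "delta_rot": [
    [0,0,0],
    [0,0,0],
    [0,0,0],
    [0,0,0],
    [0,0,0]
  ],
  "claw": [0.45,0.45,0.45,0.45,0.45]
}}

```text
t: 42.83
eef_pos: [491.5, -263.6, 90.4]
tcp_rot: [-3.14, -0.001, 1.438]
ft_force: [0.2, 0.7, 1.0]
opening: 0.548
grip_force: 0.0
```

>>> {"fn": "arm_command", "kwargs": {
  "delta_pos": [
    [0,0,0],
    [0,0,0],
    [0,0,0],
    [0,0,0],
    [0,0,0]
  ],
  "delta_rot": [
    [0,0,0],
    [0,0,0],
    [0,0,0],
    [0,0,0],
    [0,0,0]
  ],
  "claw": [0.6,1,1,1,1]
}}

```text
t: 43.25
eef_pos: [491.9, -264.3, 91.8]
tcp_rot: [3.141, 0.0, 1.438]
ft_force: [-0.4, 0.2, 0.8]
opening: 0.258
grip_force: 0.3
```

>>> {"fn": "arm_command", "kwargs": {
  "delta_pos": [
    [0,0,0],
    [0,0,0],
    [0,0,0],
    [0,0,0],
    [0,0,0]
  ],
  "delta_rot": [
    [0,0,0],
    [0,0,0],
    [0,0,0],
    [0,0,0],
    [0,0,0]
  ],
  "claw": [1,1,1,1,1]
}}

```text
t: 43.67
eef_pos: [491.8, -264.3, 91.7]
tcp_rot: [3.141, 0.0, 1.438]
ft_force: [-0.9, -0.9, 5.5]
opening: 0.244
grip_force: 30.0
```

>>> {"fn": "arm_command", "kwargs": {
  "delta_pos": [
    [0,0,0.02],
    [0,0,0.06],
    [0,0,0.11],
    [0,0,0.16],
    [0,0,0.2]
  ],
  "delta_rot": [
    [0,0,0],
    [0,0,0],
    [0,0,0],
    [0,0,0],
    [0,0,0]
  ],
  "claw": [1,1,1,1,1]
}}

```text
t: 44.08
eef_pos: [491.9, -264.3, 142.8]
tcp_rot: [3.141, 0.0, 1.438]
ft_force: [0.7, -0.3, -2.5]
opening: 0.247
grip_force: 30.0
```

>>> {"fn": "arm_command", "kwargs": {
  "delta_pos": [
    [0,0.05,0],
    [-0.01,0.14,0],
    [-0.015,0.26,0],
    [-0.02,0.38,0],
    [-0.024,0.5,0]
  ],
  "delta_rot": [
    [0,0,0],
    [0,0,0],
    [0,0,0],
    [0,0,0],
    [0,0,0]
  ],
  "claw": [1,1,1,1,1]
}}

```text
t: 44.5
eef_pos: [485.0, -137.4, 141.3]
tcp_rot: [-3.141, -0.0, 1.437]
ft_force: [0.2, 0.2, -2.4]
opening: 0.243
grip_force: 30.0
```

>>> {"fn": "arm_command", "kwargs": {
  "delta_pos": [
    [-0.005,0.12,0],
    [-0.01,0.24,0],
    [-0.015,0.36,0],
    [-0.02,0.48,0],
    [-0.024,0.6,0]
  ],
  "delta_rot": [
    [0,0,0],
    [0,0,0],
    [0,0,0],
    [0,0,0],
    [0,0,0]
  ],
  "claw": [1,1,1,1,1]
}}

```text
t: 44.92
eef_pos: [478.9, 12.7, 141.4]
tcp_rot: [-3.141, -0.0, 1.438]
ft_force: [0.2, 0.5, -2.1]
opening: 0.243
grip_force: 30.0
```

>>> {"fn": "arm_command", "kwargs": {
  "delta_pos": [
    [-0.005,0.12,0],
    [-0.01,0.24,0],
    [-0.015,0.35,0],
    [-0.02,0.42,0],
    [-0.02,0.441,0]
  ],
  "delta_rot": [
    [0,0,0],
    [0,0,0],
    [0,0,0],
    [0,0,0],
    [0,0,0]
  ],
  "claw": [1,1,1,1,1]
}}

```text
t: 45.33
eef_pos: [473.7, 123.6, 141.3]
tcp_rot: [-3.141, -0.0, 1.44]
ft_force: [-0.3, -1.5, -1.5]
opening: 0.248
grip_force: 30.0
```

>>> {"fn": "arm_command", "kwargs": {
  "delta_pos": [
    [0,0,-0.01],
    [0,0,-0.04],
    [0,0,-0.08],
    [0,0,-0.11],
    [0,0,-0.12]
  ],
  "delta_rot": [
    [0,0,0],
    [0,0,0],
    [0,0,0],
    [0,0,0],
    [0,0,0]
  ],
  "claw": [1,1,1,1,1]
}}

```text
t: 45.75
eef_pos: [474.2, 120.0, 110.0]
tcp_rot: [-3.14, 0.001, 1.436]
ft_force: [-0.4, -0.1, -1.6]
opening: 0.248
grip_force: 30.0
```

>>> {"fn": "arm_command", "kwargs": {
  "delta_pos": [
    [0,0,0],
    [0,0,0],
    [0,0,0],
    [0,0,0],
    [0,0,0]
  ],
  "delta_rot": [
    [0,0,0],
    [0,0,0],
    [0,0,0],
    [0,0,0],
    [0,0,0]
  ],
  "claw": [1,1,1,1,1]
}}

```text
t: 46.17
eef_pos: [474.9, 121.0, 111.7]
tcp_rot: [3.141, -0.0, 1.438]
ft_force: [-1.3, -0.2, -2.1]
opening: 0.247
grip_force: 30.0
```

Next: lower, release, lift, then back off toward the mat for the final check.

>>> {"fn": "arm_command", "kwargs": {
  "delta_pos": [
    [0,0,-0.01],
    [0,0,-0.02],
    [0,0,-0.028],
    [0,0,-0.034],
    [0,0,-0.035]
  ],
  "delta_rot": [
    [0,0,0],
    [0,0,0],
    [0,0,0],
    [0,0,0],
    [0,0,0]
  ],
  "claw": [1,1,1,1,1]
}}

```text
t: 46.58
eef_pos: [474.7, 121.1, 102.7]
tcp_rot: [-3.141, -0.0, 1.438]
ft_force: [-1.8, 0.0, 4.3]
opening: 0.249
grip_force: 30.0
```

>>> {"fn": "arm_command", "kwargs": {
  "delta_pos": [
    [0,0,0],
    [0,0,0],
    [0,0,0],
    [0,0,0],
    [0,0,0]
  ],
  "delta_rot": [
    [0,0,0],
    [0,0,0],
    [0,0,0],
    [0,0,0],
    [0,0,0]
  ],
  "claw": [1,0.8,0.45,0.45,0.45]
}}

```text
t: 47.0
eef_pos: [474.9, 121.0, 102.7]
tcp_rot: [3.141, -0.0, 1.438]
ft_force: [-0.5, 0.2, -0.0]
opening: 0.399
grip_force: 0.0
```

>>> {"fn": "arm_command", "kwargs": {
  "delta_pos": [
    [0,0,0],
    [0,0,0.02],
    [0,0,0.15],
    [0,0,0.28],
    [0,0,0.42]
  ],
  "delta_rot": [
    [0,0,0],
    [0,0,0],
    [0,0,0],
    [0,0,0],
    [0,0,0]
  ],
  "claw": [0.45,0.45,0.45,0.45,0.45]
}}

```text
t: 47.42
eef_pos: [474.2, 120.9, 208.8]
tcp_rot: [-3.14, 0.0, 1.438]
ft_force: [0.5, 0.1, 0.1]
opening: 0.55
grip_force: 0.0
```

>>> {"fn": "arm_command", "kwargs": {
  "delta_pos": [
    [0.01,-0.05,0.1],
    [0.02,-0.1,0.22],
    [0.03,-0.15,0.3],
    [0.03,-0.2,0.3],
    [0.03,-0.2,0.3]
  ],
  "delta_rot": [
    [0,0,0],
    [0,0,0],
    [0,0,0],
    [0,0,0],
    [0,0,0]
  ],
  "claw": [0.45,0.45,0.45,0.45,0.45]
}}

```text
t: 47.83
eef_pos: [482.5, 69.7, 284.1]
tcp_rot: [3.139, -0.0, 1.436]
ft_force: [-0.2, 0.4, -0.1]
opening: 0.549
grip_force: 0.0
```

Run:
```python
from h import *
s=state();print(s['eef_pos'],s['opening'],s['t']);cal=calibration("wrist");im=read_camera("wrist");sc=read_camera("side");print(cal["T"][:3,3])
cv2.imwrite("pics/f.png",np.vstack([cv2.resize(im[0:185,205:325],(389,600),interpolation=2)])[:,:,::-1])
cv2.imwrite("pics/f2.png",cv2.resize(sc[110:310,150:350],(600,600),interpolation=2)[:,:,::-1])
```

```text
[482.54871694  69.65969662 284.14309612] 0.5487224440714484 47.8333
[491.13023112 134.26850941 454.16739363]
```

View pics/f.png

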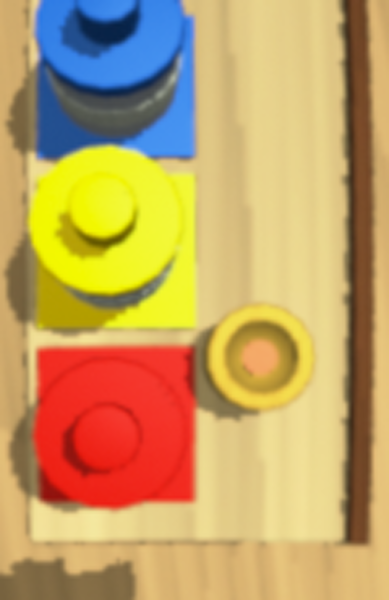

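View pics/f2.png

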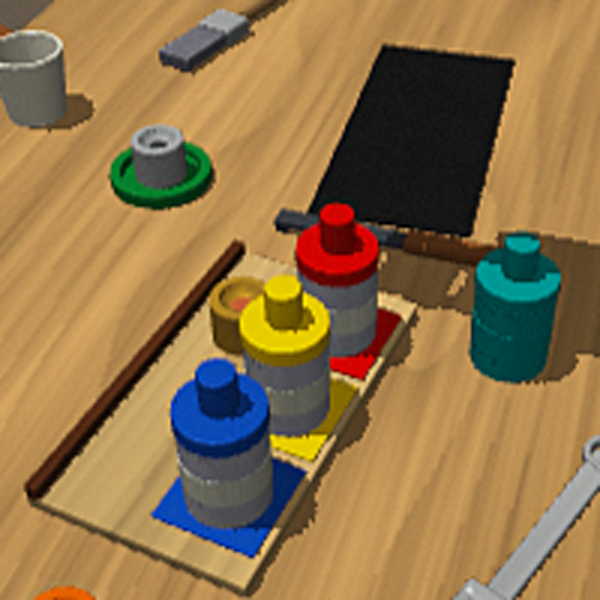

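The pots stand upright on their own pads, with crop knob tops at red (106,437), yellow (102,207) and blue (107,8). The brass die is untouched and the steel die is in the seat. I'll check the offsets numerically against the pads.

Run:
```python
from h import *
P=np.array([(106,437),(102,207),(107,8)])/3.243+[205,0]
W=ray("wrist",P,123)[:,:2];print(W.round(1),(W-np.array([(474.4,120.2),(484.6,199.1),(495.5,278.2)])).round(1))
print(ray("wrist",[np.array((261,356))/3.243+[205,0]],50))
```

```text
[[473.9 120.7]
 [483.3 199.6]
 [494.6 273.2]] [[-0.5  0.5]
 [-1.3  0.5]
 [-0.9 -5. ]]
[[538.47476748 142.80870807  50.        ]]
```

The blue knob is cut off at the image edge, so I'll cross-check it in the fixed views against its starting reading.

Run:
```python
from h import *
for n,box in [("side",(160,165,295,300)),("scene",(260,150,380,290))]:
    im=read_camera(n);C=np.array(calibration(n)["T"])[:3,3]
    for col in ["red","yellow","blue"]:
        m=mask(im,col,120); w=np.zeros_like(m);x0,y0,x1,y1=box;w[y0:y1,x0:x1]=m[y0:y1,x0:x1]
        q=[c for c in comps(w) if c[0][4]>60]
        if not q: continue
        s,c,l=min(q,key=lambda q:q[0][1]);ys,xs=np.nonzero(l);t=ys.min();u=xs[ys<=t+1].mean()
        p=ray(n,(u,t-.3),123)[0];d=C[:2]-p[:2];d/=np.linalg.norm(d);print(n,col,s,(p[:2]+12*d).round(1))
```

```text
side red [248 177  29  29 585] [475.6 119. ]
side yellow [229 202  31  30 616] [482.9 202.4]
side blue [207 230  33  33 799] [493.7 282.3]
scene red [276 162  27  27 517] [471.8 116.4]
scene yellow [304 180  28  27 504] [485.9 196.6]
scene blue [334 201  29  28 594] [500.6 279.1]
```

Blue's readings match its start within about 1 mm (side 282.3 vs 282.7, scene 279.1 vs 278.7), so it is centred. Handing in.

```bash
python3 -c "
from cell import *
print(job_done())"
```

```text
the job is handed in; nothing more can be done
None
```

The job is handed in (verdict not shown): by the camera checks the steel die sits in the green seat, all three pots stand upright on their own pads within a few mm of centre, and the brass die is where it began.

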